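# Open the tea corner of the breakfast buffet

## Robot

A 6-joint arm with a two-finger parallel gripper is mounted at the origin on the work surface. World frame = base frame: x ahead of the robot, y to its left, z up, the work surface at z = 0. Lengths are in mm, angles in rad, forces in N, time in s.
With the tool pointing down it reaches from about 325 to 850 mm from the base axis. Payload 4.4 kg.
Tool frame: the origin (TCP) lies midway between the tips of the shut fingers; the grasp point (between the pads) lies 19 mm behind it (env.pinch_z is the distance from the TCP to the grasp point, in mm); z points along the fingers, y is the line along which they close (so a half turn about z gives the same grasp; the last joint's range is limited). The gripper opens to 94 mm and grips with 3 to 60 N. Pads are 16 mm wide; open, the fingers measure 119 mm over their backs; the gripper's body (75 mm by 177 mm) begins 78 mm behind the grasp point.
Start: joints at [-1.317, 0.207, 1.542, -0, 1.393, -0.15], TCP at [225.915, -528.762, 205.447] pointing down, gripper open.
Joint ranges: [-2.73, 2.73], [-0.86, 2.22], [0.23, 2.46], [-1.11, 4.25], [0.08, 2.63], [-2.82, 2.82]. Speed limits (rad/s): [2.79, 2.79, 3.14, 3.14, 3.14, 3.14].

## Interface

Orientations are given as a unit quaternion [w, x, y, z].
In Python, from plant import env, cams gives the robot as it stands.
- The arm moves only by the shell command python3 -m handwheel 'ROWS' [FORCE]. ROWS is a JSON object of lists of equal length, an entry for each row: "linear": the shift along the tool's x, y, z scaled (see below), a list of three; "delta_rot": the turn, a rotation vector about the tool's x, y, z scaled (see below), a list of three; "gripper": the opening, from 0 (shut) to 1 (fully open). In form: {"linear": [[dx, dy, dz], ...], "delta_rot": [[wx, wy, wz], ...], "gripper": [gripper, ...]}. A call has 1 to 12 rows; each row is the pose to reach, as a shift and turn from the pose commanded when the call began, along the tool's axes at that moment; what a row does not reach only later rows make up. The controller multiplies each number of a shift by 150 mm and each number of a turn by 1.5 rad. A row lasts 1/10 s, in which the tool goes at most 50 mm and 8.59 degrees, less where a joint would pass 70% of its speed; a pose out of reach is approached as far as the arm can. A call with a number of a shift or a turn outside -1 to 1 is refused whole. A call with a gripper value outside its range is refused whole. The fingers move at their own pace and stop on an object; FORCE is the grip in N (left out, the last holds). Time passes only in rows, so rows that repeat a pose let the fingers close. It gives the time, the measured TCP pose, the force, the opening and the grip force at its end, in the units of the state.
- env.get_obs(): the state, without advancing time (a new reading comes with each control period).
- cams.get_image(name): name is "side" or "top"; returns a dict with "pixels" (400x640x3 uint8, red, green, blue), "fx", "fy", "cx", "cy" (pixels), "world_from_camera" (4x4, takes a point from camera to world coordinates). Camera axes: x right, y down, z forward; pixel columns grow to the right and rows downward; lengths in mm; the calibration is good to about 2 mm. A picture is of the moment at which its call begins. There is no depth.
- env.hand_in(): hands the job in; it is judged then, once.
Trained networks look in a picture, given as the dict that the camera call returned (one of the last four; its "shot" number tells which), for a name from the list of things; names that differ only in an ending like _2 or _b are one class to them, and where a whole thing is asked for, a point or a joint stands for the part that bears it (a point fixed in the world has none). Each returns a list of dicts, best first, with "conf" (0 to 1); they miss things now and then, are a little off and sometimes report something else, mostly with a low value. They report only what shows in the picture. A call takes as long as a camera call. They do not tell look-alikes from the thing itself.
- cams.trace(picture, label): "region" (400x640 bool, what is visible of it) and "xy" ([column, row] in pixels, amid what is visible of it).
- cams.tip_of(picture, label): "xy" ([column, row] in pixels: a listed point, or the origin of a listed thing).
The state is a dict: "t": time; "joint_pos": joint angles; "qvel": joint speeds; "joint_torque": joint torques, N m; "eef_pos": TCP position; "orientation": TCP orientation; "ft_force": force on the tool from outside, world axes, zero at the start; "ft_torque": the same for the moment, N m; "width": opening from 0.0 (shut) to 1.0 (fully open); "grasp_force": force on a finger pad.
Only numpy, scipy, OpenCV 4.12 (cv2) and the standard library are available. Lean on these libraries where they do the work, as an engineer would, in place of code of your own. Each camera call takes 0.05 s, during which the arm holds its last target. There are 200 camera calls.

## Task

Get the tea corner of the breakfast counter ready: stand every tea carton that lies on the rubber mat upright on a thin edge on the wooden display board, broad faces towards the guests (they stand across the counter, facing the robot), and move the white label plate from its storage block into the slotted holder on the board, pushed fully home. Only when all of that is in place, turn the pivoted sign half a turn so that its cup picture faces the guests and the panel is square over its foot. If something gets knocked over or out of place, put it right again, and leave the jar, the bowl and the napkin box where they are.

Things in the scene. Friction and masses are not known exactly. Their poses are not given: they have to be found in the camera images.
- carton1_mid (a point): centre of a flat square cardboard tea carton, 64 x 64 mm (its x and y axes) by 24 mm thick (z), about 60 g; all cartons are alike and symmetrical, and any of the four thin edges may be the foot. Two or three of the four are present. At the start it lies flat (z axis up) on the rubber mat; a standing one that is knocked mostly falls flat
- carton2_mid (a point): centre of a flat square cardboard tea carton, 64 x 64 mm (its x and y axes) by 24 mm thick (z), about 60 g; all cartons are alike and symmetrical, and any of the four thin edges may be the foot. Two or three of the four are present. At the start it lies flat (z axis up) on the rubber mat; a standing one that is knocked mostly falls flat
- carton3_mid (a point): centre of a flat square cardboard tea carton, 64 x 64 mm (its x and y axes) by 24 mm thick (z), about 60 g; all cartons are alike and symmetrical, and any of the four thin edges may be the foot. Two or three of the four are present. At the start it lies flat (z axis up) on the rubber mat; a standing one that is knocked mostly falls flat
- carton4_mid (a point): centre of a flat square cardboard tea carton, 64 x 64 mm (its x and y axes) by 24 mm thick (z), about 60 g; all cartons are alike and symmetrical, and any of the four thin edges may be the foot. Two or three of the four are present. At the start it lies flat (z axis up) on the rubber mat; a standing one that is knocked mostly falls flat
- mat: fixed grey-black rubber mat, 250 x 250 mm, 4 mm thick, on the counter to the robot's left; origin at the centre of its underside. The cartons start on it
- board: fixed wooden display board, 140 mm deep (its x axis, pointing across the counter to the guests) by 380 mm long (y axis), 8 mm thick; origin at the centre of its underside. Cartons must stand on it wholly within its edges, broad faces (their z axis) square to the board's x axis; the free stretch is from 90 mm on the -y side of its centre to the +y end
- holder: slotted dark wooden block fixed on the board near its -y end, 44 mm (x) by 90 mm (y) by 36 mm high; origin at the centre of its underside, which lies on the board's top. Slot in its top, 71 mm along y by 11.5 mm along x, 28 mm deep (floor 8 mm above the origin), the top 6 mm of it widening at 45 degrees on both long sides; the 8 mm plate has 3.5 mm of play in it. When the label is home its centre is 53 mm above this origin
- rack: fixed storage block on the counter, identical to the holder (same slot); origin at the centre of its underside, on the counter. The label stands in its slot at the start
- label_mid (a point): centre of the white label plate, 8 mm thick (x axis) by 60 mm (y) by 90 mm high (z), 50 g, the same on both faces; stands in the rack's slot at the start with 62 mm showing above the block
- sign_foot: fixed steel foot of the sign, 60 mm (x) by 110 mm (y) by 12 mm high, origin at the centre of its underside; its x axis points to the guests. The pivot is a vertical axis through this origin
- sign (a joint): angle of the sign's panel about its vertical pivot, positive anticlockwise from above, within -3.7 to 3.7. At 0 the panel is square over its foot with the plain-bar picture to the guests and the cup picture to the robot; at +3.14 or -3.14 it is square with the cup to the guests. Light friction (about 0.03 N m), stays where it is left
- sign_top (a point): centre of the panel's top edge, on the pivot axis, 136 mm above the counter; turns with the panel. The panel is dark wood, 10 mm thick (x axis), 110 mm wide (y), 92 mm high below this point; it can be pinched from above at this edge
- jar: bystander: glass jam jar 70 mm wide, 80 mm high, beyond the board and the mat; origin at the centre of its underside
- bowl: bystander: white bowl 100 mm wide, 50 mm high, beyond the sign; origin at the centre of its underside
- napkins: bystander: steel napkin box 110 x 130 x 90 mm, near the robot on its right; origin at the centre of its underside
There are look-alikes about, which are no part of the job. Leave any green or turquoise look-alike of the sign_foot alone.

How it is judged:
By the outcome, as a careful person would: the job done as asked, in the order asked, and still so for the second after the job is handed in, with the robot touching nothing.
Of carton1, carton2, carton3, carton4 only 2 to 3 are there at a start; the rules pass over those that are not, and their reading is None.
At some moment in a run one of carton1, carton2, carton3, carton4 may be knocked a few centimetres aside while the robot is not near it.
It also fails if it takes over 210 s, if anything falls off the work surface, if the arm or the gripper's body presses on something with over 40 N, if the wrist force passes 120 N, or if a joint passes its speed limit or range.

## Working session

There is one attempt and no reset: what is moved stays moved. The work goes in short steps, Python scripts to look and compute and a shell command to move; the robot and the scene stay as the last step left them, time stands still between calls to the robot, and variables do not carry over. Pictures are saved under pics/ and viewed, at most 14 in all, crops included, and the job is handed in when it is done.

```bash
ls; mkdir -p pics
cat > h.py <<'E'
import numpy as np, cv2
from plant import env, cams
def save(p,n): cv2.imwrite('pics/'+n, cv2.cvtColor(p['pixels'],cv2.COLOR_RGB2BGR))
def ray(p,xy):
    T=np.array(p['world_from_camera']); d=T[:3,:3]@np.array([(xy[0]-p['cx'])/p['fx'],(xy[1]-p['cy'])/p['fy'],1]); return T[:3,3],d
def at(p,xy,z):
    o,d=ray(p,xy); return o+d*(z-o[2])/d[2]
def proj(p,X):
    T=np.linalg.inv(np.array(p['world_from_camera'])); c=T[:3,:3]@np.array(X)+T[:3,3]; return np.array([p['fx']*c[0]/c[2]+p['cx'],p['fy']*c[1]/c[2]+p['cy']])
def tri(a,xa,b,xb):
    o1,d1=ray(a,xa);o2,d2=ray(b,xb);A=np.stack([d1,-d2],1);s=np.linalg.lstsq(A,o2-o1,rcond=None)[0]
    P=o1+d1*s[0];Q=o2+d2*s[1];return (P+Q)/2,np.linalg.norm(P-Q)
E
python3 - <<'E'
from h import *
t=cams.get_image('top'); s=cams.get_image('side')
save(t,'t0.png');save(s,'s0.png')
for p,n in((t,'top'),(s,'side')):
    T=np.array(p['world_from_camera']);print(n,T[:3,3].round(),T[:3,2].round(2),p['fx'])
zs=dict(carton1_mid=16,mat=0,board=0,holder=8,rack=0,label_mid=53,sign_foot=0,sign_top=136,jar=0,bowl=0,napkins=0)
for l,z in zs.items():
    for p,n in((t,'t'),(s,'s')):
        for r in cams.tip_of(p,l)[:5]: print(l,n,np.round(r['xy'],1),round(r['conf'],2),at(p,r['xy'],z).round())
E
```

```text
pics
top [ 403.  -98. 1407.] [ 0.09 -0.   -1.  ] 430.87627126946717
side [-194.  647. 1107.] [ 0.51 -0.52 -0.69] 487.6416079753709
carton1_mid t [227.6 208.6] 0.67 [497. 185.  16.]
carton1_mid t [236.5 128.1] 0.17 [763. 168.  16.]
carton1_mid s [248.2 283.7] 0.59 [500. 195.  16.]
mat t [203.4 202.5] 0.67 [516. 268.   0.]
mat s [217.5 301.9] 0.84 [520. 286.   0.]
board t [305.5 171.8] 0.92 [627. -63.   0.]
board s [290.2 214.6] 0.93 [629. -78.   0.]
board s [200.3 271.9] 0.34 [636. 260.   0.]
holder t [351.2 172.5] 0.86 [ 628. -213.    8.]
holder t [201.3 200.9] 0.38 [520. 273.   8.]
holder s [323.  192.7] 0.98 [ 623. -221.    8.]
rack t [311.9 226.4] 0.61 [448. -89.   0.]
rack t [310.3 225.9] 0.22 [450. -84.   0.]
rack s [332.1 247.3] 0.66 [441. -76.   0.]
label_mid t [309.3 226. ] 0.42 [447. -81.  53.]
label_mid s [332.3 229.6] 0.89 [458. -91.  53.]
sign_foot t [474.3 228.5] 0.86 [ 457. -619.    0.]
sign_foot t [433.  263.3] 0.76 [ 340. -485.    0.]
sign_foot t [412.7 223.1] 0.56 [ 468. -418.    0.]
sign_foot t [366.6 276.1] 0.2 [ 293. -270.    0.]
sign_foot s [440.5 204.5] 0.67 [ 323. -467.    0.]
sign_foot s [434.2 167.8] 0.54 [ 448. -608.    0.]
sign_top t [441.  266.9] 0.71 [ 337. -471.  136.]
sign_top t [488.7 223.1] 0.57 [ 469. -611.  136.]
sign_top t [423.4 215.5] 0.5 [ 485. -418.  136.]
sign_top t [392.1 145.4] 0.44 [ 693. -323.  136.]
sign_top s [449.2 171.4] 0.85 [ 327. -474.  136.]
sign_top s [439.9 132.6] 0.53 [ 466. -624.  136.]
jar t [235.6 127.7] 0.7 [769. 174.   0.]
jar s [196.4 232.8] 0.93 [769. 182.   0.]
bowl t [390.9 149.1] 0.88 [ 712. -344.    0.]
bowl s [330.4 161.6] 0.94 [ 727. -363.    0.]
napkins t [361.7 274.2] 0.73 [ 299. -254.    0.]
napkins s [408.  244.8] 0.94 [ 289. -248.    0.]
```

View pics/t0.png

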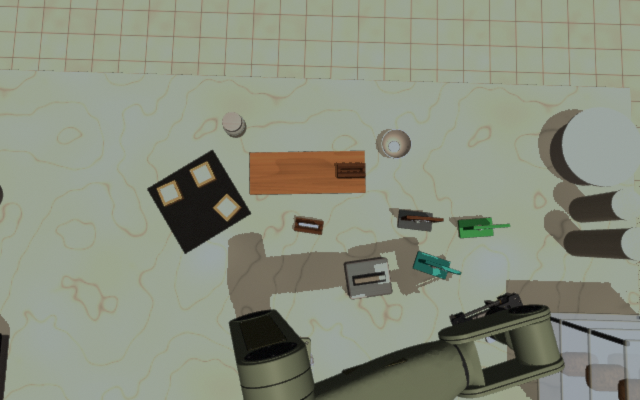

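View pics/s0.png

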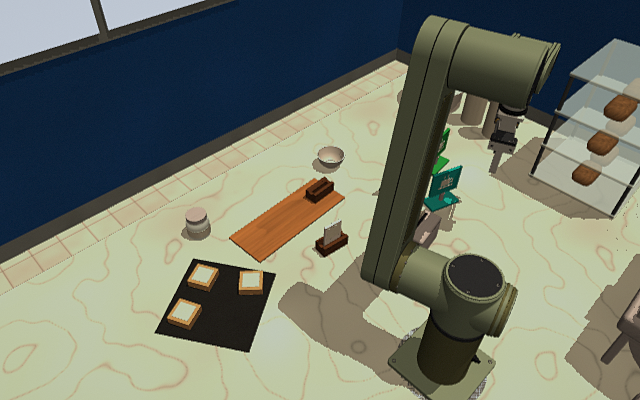

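The top view shows cartons at (170,192), (203,174) and (228,208), with the label in the rack at (309,226) and the holder at (351,171).

There are three sign candidates: a dark steel foot at (415,220), turquoise at (433,265) and green at (476,228). By the description I choose the dark one. I'll check it in a crop and measure orientations.

Run:
```python
from h import *
print([a for a in dir(env) if a[0]!='_'])
t=cams.get_image('top'); s=cams.get_image('side')
P=cv2.cvtColor(t['pixels'],cv2.COLOR_RGB2BGR)
c=np.vstack([cv2.resize(P[145:265,290:450],(800,600),interpolation=cv2.INTER_CUBIC)]);cv2.imwrite('pics/c1.png',c)
def rect(p,r,z):
    cs=cv2.findContours(r['region'].astype(np.uint8),cv2.RETR_EXTERNAL,cv2.CHAIN_APPROX_NONE)[0]
    k=max(cs,key=cv2.contourArea)[:,0].astype(float)
    W=np.array([at(p,q,z)[:2] for q in k],np.float32);(c,wh,a)=cv2.minAreaRect(W);return np.round(c),np.round(wh),round(a,1)
for l,z in dict(carton1_mid=28,holder=44,rack=36,label_mid=98,board=8,sign_foot=12,mat=4,sign_top=136).items():
    for p,n in((t,'t'),(s,'s')):
        for r in cams.trace(p,l)[:5]:
            if r['region'].sum()>8: print(l,n,np.round(r['xy'],1),round(r['conf'],2),*rect(p,r,z))
```

```text
['MotionError', 'get_obs', 'hand_in', 'pinch_z']
carton1_mid t [227.2 211. ] 0.56 [499. 184.] [64. 61.] 47.4
carton1_mid s [247.2 281. ] 0.87 [491. 194.] [62. 78.] 50.0
holder t [352.  168.6] 0.63 [ 629. -209.] [48. 90.] 1.7
holder s [322.  189.4] 0.6 [ 615. -194.] [ 69. 117.] 2.5
rack t [311.1 226.3] 0.89 [450. -78.] [91. 49.] 82.4
rack s [331.7 244.4] 0.65 [435. -66.] [107.  64.] 81.3
label_mid t [310.8 225.1] 0.43 [448. -78.] [49. 10.] 84.5
label_mid s [332.3 229.5] 0.86 [426. -53.] [46. 97.] 38.6
board t [307.8 170.5] 0.87 [624. -69.] [143. 378.] 1.7
board s [287.9 217. ] 0.88 [620. -79.] [150. 415.] 2.0
sign_foot t [475.2 225.7] 0.95 [ 460. -643.] [ 61. 163.] 1.7
sign_foot t [415.  217.8] 0.87 [ 478. -438.] [144.  63.] 84.9
sign_foot t [432.1 262.1] 0.73 [ 331. -493.] [148.  58.] 73.2
sign_foot s [441.4 189.5] 0.71 [ 358. -533.] [ 94. 261.] 23.0
sign_foot s [443.6 158.4] 0.7 [ 474. -700.] [ 42. 292.] 26.0
sign_foot s [425.3 231. ] 0.34 [ 286. -340.] [ 73. 173.] 25.7
sign_top t [435.  265.6] 0.77 [ 338. -466.] [125.  13.] 72.1
sign_top t [483.6 223.2] 0.6 [ 459. -605.] [ 11. 133.] 6.4
sign_top t [423.1 219.6] 0.52 [ 476. -414.] [124.  16.] 87.3
sign_top s [439.5 142.6] 0.73 [ 427. -587.] [ 22. 152.] 25.7
sign_top s [442.2 179. ] 0.66 [ 312. -428.] [ 74. 177.] 22.0
```

View pics/c1.png

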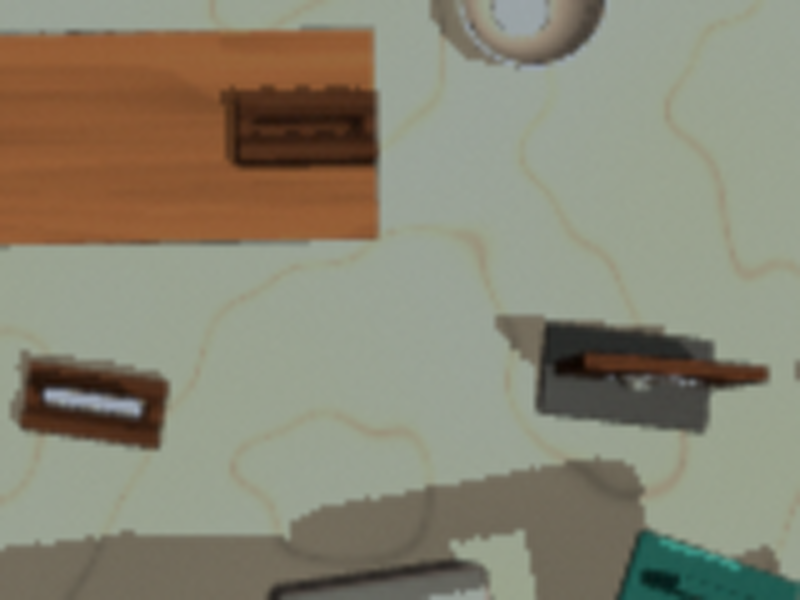

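The crop shows the dark-foot sign with its wooden panel at crop (625,375), and the label in the rack at (93,401). The label goes first, so I'll add a helper that works out the move numbers.

```bash
cat >> h.py <<'E'
from scipy.spatial.transform import Rotation as Ro
def cur():
    o=env.get_obs();q=o['orientation'];return np.array(o['eef_pos']),Ro.from_quat([q[1],q[2],q[3],q[0]]),o
def RT(psi,tilt=0,flip=0):
    # psi: deg, world heading of approach lean; tool z = down, leaned by tilt deg toward heading psi; closing axis y horizontal, perpendicular to psi
    h=np.array([np.cos(np.radians(psi)),np.sin(np.radians(psi)),0]);t=np.radians(tilt)
    z=np.sin(t)*h-np.cos(t)*np.array([0,0,1]);y=np.cross([0,0,1],h)*(-1 if flip else 1)
    return Ro.from_matrix(np.stack([np.cross(y,z),y,z],1))
def go(grasp,R,back=19.):
    """grasp point target -> move numbers from present pose"""
    p,C,o=cur();tcp=np.array(grasp)+R.apply([0,0,back])
    l=C.inv().apply(tcp-p)/150;r=(C.inv()*R).as_rotvec()/1.5
    print('tcp',p.round(1),'->',tcp.round(1),'linear',l.round(3),'rot',r.round(3),'t',round(o['t'],1))
E
python3 - <<'E'
from h import *
p,C,o=cur();print(C.as_matrix().round(3),o['width'],env.pinch_z)
t=cams.get_image('top');s=cams.get_image('side')
print('label top mid',at(t,(308.7,225.2),98).round(1), 'ends',at(t,(290+42/5,145+395/5),98).round(1),at(t,(290+145/5,145+406/5),98).round(1))
print('rack side tri',tri(t,(309.3,226),s,(332.3,229.6)))
for psi in(-7,173):
    for f in(0,1): print(psi,f);go((448,-80,150),RT(psi+90,0,f))
E
```

```text
[[ 0.92   0.393 -0.   ]
 [ 0.393 -0.92  -0.   ]
 [-0.     0.    -1.   ]] 1.0022879875826105 18.8
label top mid [448.3 -80.   98. ] ends [451.  -48.6  98. ] [ 446.2 -111.3   98. ]
rack side tri (array([447.70963178, -80.87036391,  68.46401267]), np.float64(2.06863256042906))
-7 0
tcp [ 225.9 -528.8  205.5] -> [448. -80. 131.] linear [ 2.537 -2.169  0.496] rot [ 0.    -0.     1.398] t 2.2
-7 1
tcp [ 225.9 -528.8  205.5] -> [448. -80. 131.] linear [ 2.537 -2.169  0.496] rot [ 0.     0.    -0.697] t 2.2
173 0
tcp [ 225.9 -528.8  205.5] -> [448. -80. 131.] linear [ 2.537 -2.169  0.496] rot [ 0.     0.    -0.697] t 2.2
173 1
tcp [ 225.9 -528.8  205.5] -> [448. -80. 131.] linear [ 2.537 -2.169  0.496] rot [ 0.    -0.     1.398] t 2.2
```

```bash
python3 -m handwheel '{"linear":[[0.85,-0.72,0],[0.85,-0.72,0],[0.85,-0.72,0],[0.85,-0.72,0],[0.85,-0.72,0],[0.85,-0.72,0],[0.85,-0.72,0],[0.85,-0.72,0],[0.85,-0.72,0]],"delta_rot":[[0,0,-0.69],[0,0,-0.69],[0,0,-0.69],[0,0,-0.69],[0,0,-0.69],[0,0,-0.69],[0,0,-0.69],[0,0,-0.69],[0,0,-0.69]],"gripper":[1,1,1,1,1,1,1,1,1]}' 10
python3 -c "
from h import *
go((448,-80,186),RT(84,0,1))"
```

```text
t: 3.1
eef_pos: [300.8, -379.4, 205.5]
orientation: [0.0, 0.753, 0.658, 0.0]
ft_force: [0.4, 0.1, -0.7]
width: 1.002
grasp_force: 0.0
tcp [ 300.8 -379.4  205.5] -> [448. -80. 167.] linear [2.11  0.704 0.257] rot [ 0.    0.   -0.02] t 3.1
```

```bash
python3 -m handwheel '{"linear":[[1,0.35,0],[1,0.35,0],[1,0.35,0],[1,0.35,0],[1,0.35,0]],"delta_rot":[[0,0,-0.02],[0,0,-0.02],[0,0,-0.02],[0,0,-0.02],[0,0,-0.02]],"gripper":[1,0.7,0.5,0.5,0.5]}' 10
python3 -m handwheel '{"linear":[[1,0.35,0.1],[1,0.35,0.1],[1,0.35,0.1],[1,0.35,0.1],[1,0.35,0.1]],"delta_rot":[[0,0,0],[0,0,0],[0,0,0],[0,0,0],[0,0,0]],"gripper":[0.5,0.5,0.5,0.5,0.5]}' 10
python3 - <<'E'
from h import *
go((448,-80,78),RT(84,0,1))
for n in('top','side'):
    p=cams.get_image(n)
    for l in('label_mid','rack'):
        for r in cams.tip_of(p,l)[:2]: print(n,l,r['conf'],np.round(r['xy'],1),at(p,r['xy'],53 if l[0]=='l' else 0).round())
    x,y=map(int,proj(p,(448,-80,60)));save(p,'x.png')
    c=cv2.resize(cv2.imread('pics/x.png')[y-35:y+35,x-45:x+45],(720,560),interpolation=cv2.INTER_CUBIC);cv2.imwrite(f'pics/g_{n}.png',c)
E
```

```text
t: 3.6
eef_pos: [373.0, -236.5, 205.5]
orientation: [0.0, 0.742, 0.671, -0.0]
ft_force: [-0.2, -0.7, 0.2]
width: 0.694
grasp_force: 0.0
t: 4.1
eef_pos: [440.2, -94.0, 190.2]
orientation: [0.0, 0.742, 0.671, -0.001]
ft_force: [0.6, 0.4, 0.3]
width: 0.503
grasp_force: 0.0
tcp [440.2 -94.  190.2] -> [448. -80.  59.] linear [0.099 0.043 0.875] rot [-0.     0.001  0.003] t 4.1
side label_mid 0.69 [331.5 234.4] [446. -76.  53.]
side rack 0.98 [332.  247.9] [440. -74.   0.]
side rack 0.52 [215.9 300.7] [526. 286.   0.]
```

View pics/g_side.png

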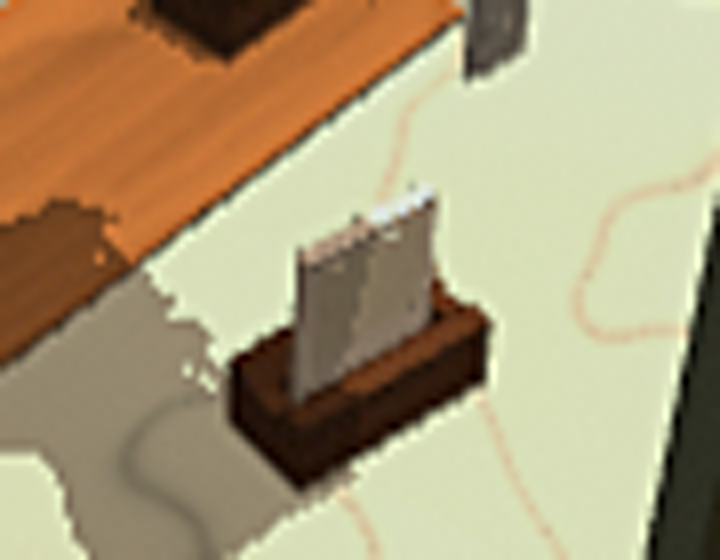

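The side crop shows the label standing in the rack, centred at about (365,290), which agrees with the estimate. I'll go down and grip.

```bash
python3 -m handwheel '{"linear":[[0.1,0.045,0.1],[0.1,0.045,0.5],[0.1,0.045,0.85],[0.1,0.045,0.85],[0.1,0.045,0.85],[0.1,0.045,0.85],[0.1,0.045,0.85],[0.1,0.045,0.85],[0.1,0.045,0.85],[0.1,0.045,0.85]],"delta_rot":[[0,0,0],[0,0,0],[0,0,0],[0,0,0],[0,0,0],[0,0,0],[0,0,0],[0,0,0],[0,0,0],[0,0,0]],"gripper":[0.5,0.5,0.5,0.4,0,0,0,0,0,0]}' 12
python3 -m handwheel '{"linear":[[0,0,0],[0,0,0],[0,0,-0.3],[0,0,-0.6],[0,0,-0.7],[0,0,-0.7]],"delta_rot":[[0,0,0],[0,0,0],[0,0,0],[0,0,0],[0,0,0],[0,0,0]],"gripper":[0,0,0,0,0,0]}' 12
python3 - <<'E'
from h import *
t=cams.get_image('top');s=cams.get_image('side');p,C,o=cur();print(o['ft_force'],o['width'],p)
for l in('label_mid','holder'):
    A,B=cams.tip_of(t,l)[:1],cams.tip_of(s,l)[:1]
    print(l,[(r['conf'],np.round(r['xy'],1)) for r in A+B], tri(t,A[0]['xy'],s,B[0]['xy']) if A and B else '')
print(proj(s,p-[0,0,10]))
E
```

```text
t: 5.4
eef_pos: [450.1, -80.2, 65.0]
orientation: [0.002, 0.742, 0.67, 0.001]
ft_force: [-0.8, 0.1, 6.6]
width: 0.083
grasp_force: 12.0
t: 6.0
eef_pos: [450.8, -80.3, 171.6]
orientation: [0.004, 0.742, 0.67, 0.002]
ft_force: [0.1, -0.3, -0.8]
width: 0.087
grasp_force: 12.0
[ 0.3661627   0.48780308 -0.92046344] 0.08538549469622356 [447.84737536 -79.25181104 167.57655955]
label_mid [(0.52, array([332.4, 207.8]))] 
holder [(0.75, array([354.1, 167.8])), (0.73, array([322. , 195.1]))] (array([ 643.9454091 , -228.65947562,  -20.74258386]), np.float64(12.644715201747035))
[333.53344809 208.03067717]
```

```bash
cat > ov.py <<'E'
from h import *
def box(c,yaw,sx,sy,z):
    a=np.radians(yaw);R=np.array([[np.cos(a),-np.sin(a)],[np.sin(a),np.cos(a)]])
    return [np.r_[R@np.array(q)+c,z] for q in((sx,sy),(sx,-sy),(-sx,-sy),(-sx,sy))]
def ovl(p,polys,ctr,hw,hh,k):
    x0,y0=(proj(p,ctr)-[hw,hh]).astype(int);I=cv2.cvtColor(p['pixels'],cv2.COLOR_RGB2BGR)[y0:y0+2*hh,x0:x0+2*hw]
    I=cv2.resize(I,None,fx=k,fy=k,interpolation=cv2.INTER_CUBIC)
    for P,col in polys: cv2.polylines(I,[np.int32([(proj(p,q)-[x0,y0]+.5)*k for q in P])],True,col,1)
    return I
E
python3 - <<'E'
from ov import *
t=cams.get_image('top');s=cams.get_image('side')
c=(629,-211)
P=[(box(c,1.7,22,45,44),(0,255,0)),(box(c,1.7,5.75,35.5,44),(0,255,255)),(box(np.array((624,-69)),1.7,70,190,8),(255,0,0))]
cv2.imwrite('pics/hold.png',np.vstack([ovl(p,P,(*c,40),40,25,9) for p in(t,s)])[:, :]);
E
python3 -c "
import cv2;i=cv2.imread('pics/hold.png');print(i.shape);cv2.imwrite('pics/hold.png',cv2.resize(i,None,fx=.66,fy=.66))"
```

```text
(900, 720, 3)
```

View pics/hold.png

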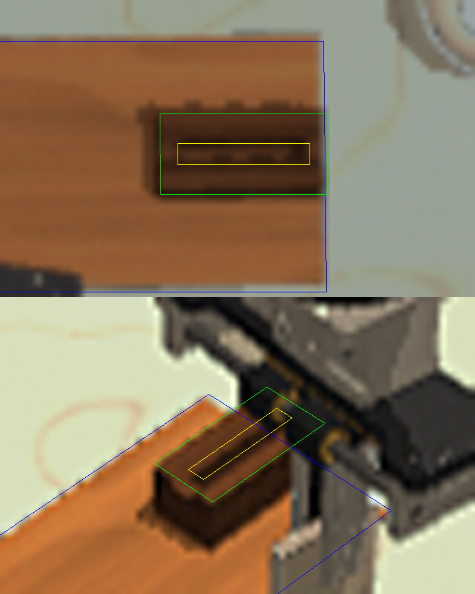

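The overlay fits well, with holder corners within about 1 px in both views. The board sits about 2 mm further in +x. I'll go to holder (630,-211), yaw 1.7°.

```bash
python3 -c "
from h import *
go((630,-211,179),RT(91.5,0,1))"
```

```text
tcp [447.3 -79.1 166.6] -> [ 630. -211.  160.] linear [-0.751  1.301  0.04 ] rot [-0.002 -0.001 -0.085] t 6.4
```

```bash
python3 -m handwheel '{"linear":[[-0.5,0.9,0],[-0.5,0.9,0],[-0.5,0.9,0],[-0.5,0.9,0],[-0.5,0.9,0]],"delta_rot":[[0,0,-0.085],[0,0,-0.085],[0,0,-0.085],[0,0,-0.085],[0,0,-0.085]],"gripper":[0,0,0,0,0]}' 12
python3 -m handwheel '{"linear":[[-0.1,0.2,0],[-0.17,0.36,0],[-0.17,0.36,0],[-0.17,0.36,0]],"delta_rot":[[0,0,0],[0,0,0],[0,0,0],[0,0,0]],"gripper":[0,0,0,0]}' 12
python3 -c "
from h import *
go((630,-211,150),RT(91.5,0,1))"
```

```text
t: 6.9
eef_pos: [574.8, -168.3, 166.1]
orientation: [-0.002, 0.698, 0.716, -0.001]
ft_force: [-1.0, 0.2, 0.2]
width: 0.083
grasp_force: 12.0
t: 7.3
eef_pos: [628.2, -190.8, 167.7]
orientation: [-0.001, 0.698, 0.716, -0.0]
ft_force: [-1.0, -0.0, 0.7]
width: 0.08
grasp_force: 12.0
tcp [ 628.2 -190.8  167.7] -> [ 630. -211.  131.] linear [-0.135  0.009  0.244] rot [-0.001 -0.001  0.   ] t 7.3
```

```bash
python3 -m handwheel '{"linear":[[-0.13,0.01,0.2],[-0.13,0.01,0.39],[-0.13,0.01,0.39],[-0.13,0.01,0.39],[-0.13,0.01,0.39]],"delta_rot":[[0,0,0],[0,0,0],[0,0,0],[0,0,0],[0,0,0]],"gripper":[0,0,0,0,0]}' 12
python3 - <<'E'
from ov import *
t=cams.get_image('top');s=cams.get_image('side');p,C,o=cur();print(p,o['ft_force'])
a=np.radians(91.5-90);L=box(p[:2],1.5,4,30,p[2]-57);U=box(p[:2],1.5,4,30,p[2]+33)
P=[(box(np.array((630,-211)),1.7,22,45,44),(0,255,0)),(box((630,-211),1.7,5.75,35.5,44),(0,255,255)),(L,(255,0,255)),(U,(255,0,0))]
cv2.imwrite('pics/ins.png',np.hstack([ovl(q,P,(630,-211,60),30,35,8)[:,:390 if 0 else 480] for q in(t,s)])[:,:800]);go((630,-211,110),RT(91.5,0,1))
print(cams.tip_of(s,'label_mid')[:1],proj(s,p+[0,0,-12]))
E
```

```text
t: 7.8
eef_pos: [632.3, -211.2, 111.8]
orientation: [0.001, 0.698, 0.716, 0.001]
ft_force: [0.3, 0.1, 0.3]
width: 0.08
grasp_force: 12.0
[ 632.71432467 -211.50517603  111.95534592] [ 0.06592296  0.0412438  -0.29138379]
tcp [ 632.7 -211.5  112. ] -> [ 630. -211.   91.] linear [ 0.004 -0.018  0.14 ] rot [ 0.002  0.001 -0.   ] t 7.9
[{'xy': [318.3, 172.8], 'conf': 0.57}] [319.73628304 171.46815999]
```

View pics/ins.png

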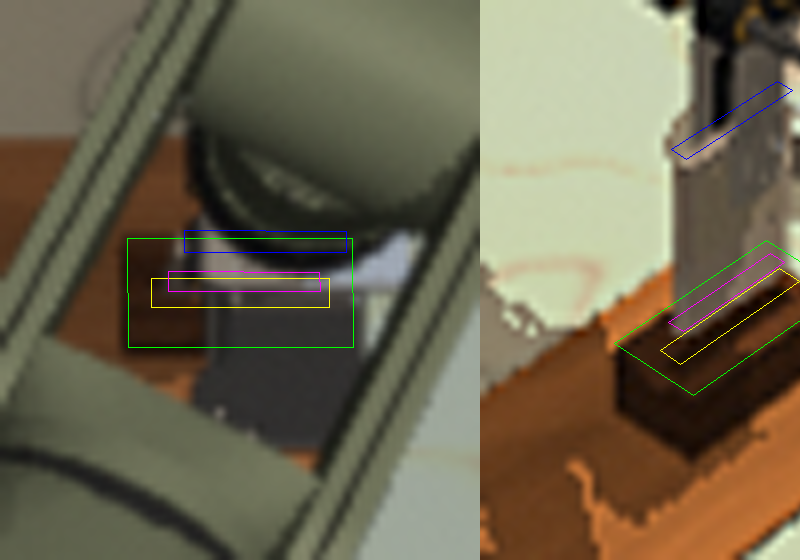

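The side view shows the label hanging just above the slot and matching the model. I'll shift about 2.5 mm towards the robot and lower gently.

```bash
python3 -m handwheel '{"linear":[[0,-0.018,0],[0,-0.018,0.03],[0,-0.018,0.06],[0,-0.018,0.09],[0,-0.018,0.12],[0,-0.018,0.12]],"delta_rot":[[0,0,0],[0,0,0],[0,0,0],[0,0,0],[0,0,0],[0,0,0]],"gripper":[0,0,0,0,0,0]}' 12
```

```text
t: 8.55
eef_pos: [630.8, -211.7, 91.8]
orientation: [0.002, 0.698, 0.716, 0.001]
ft_force: [4.6, -0.2, 0.5]
width: 0.084
grasp_force: 12.0
```

```bash
python3 -m handwheel '{"linear":[[0,0.008,0],[0,0.01,0.04],[0,0.01,0.08],[0,0.01,0.11],[0,0.01,0.13],[0,0.01,0.135],[0,0.01,0.135],[0,0.01,0.135]],"delta_rot":[[0,0,0],[0,0,0],[0,0,0],[0,0,0],[0,0,0],[0,0,0],[0,0,0],[0,0,0]],"gripper":[0,0,0,0,0,0,0,0]}' 12
```

```text
t: 9.35
eef_pos: [631.4, -211.6, 73.3]
orientation: [0.001, 0.698, 0.716, 0.0]
ft_force: [1.8, 2.4, 8.9]
width: 0.085
grasp_force: 12.0
```

```bash
python3 -m handwheel '{"linear":[[0,0,0.01],[0,0,0.01],[0,0,0.01],[0,0,0],[0,0,0],[0,0,-0.4],[0,0,-0.8],[0,0,-1],[0,0,-1]],"delta_rot":[[0,0,0],[0,0,0],[0,0,0],[0,0,0],[0,0,0],[0,0,0],[0,0,0],[0,0,0],[0,0,0]],"gripper":[0,0,0,0.4,0.4,0.4,0.4,0.5,0.5]}' 12
python3 - <<'E'
from ov import *
s=cams.get_image('side');t=cams.get_image('top')
cv2.imwrite('pics/lab.png',ovl(s,[(box((631,-211),1.7,4,30,106),(255,0,0))],(630,-211,60),45,45,6))
def rect(p,r,z):
    k=max(cv2.findContours(r['region'].astype(np.uint8),0,1)[0],key=cv2.contourArea)[:,0].astype(float)
    W=np.array([at(p,q,z)[:2] for q in k],np.float32);return cv2.minAreaRect(W)
save(t,'t2.png')
for p,n in((t,'t'),(s,'s')):
    for q in cams.trace(p,'carton1_mid'): print(n,round(q['conf'],2),np.round(q['xy'],1),rect(p,q,28))
    for q in cams.tip_of(p,'carton1_mid'): print(n,round(q['conf'],2),np.round(q['xy'],1),at(p,q['xy'],16).round(1))
E
```

```text
t: 10.25
eef_pos: [633.6, -213.5, 229.8]
orientation: [0.006, 0.698, 0.716, 0.002]
ft_force: [-0.2, -0.5, 0.4]
width: 0.493
grasp_force: 0.0
t 0.62 [226.4 209.5] ((500.68768310546875, 185.32203674316406), (64.13787841796875, 60.74140167236328), 47.22162628173828)
t 0.57 [227.2 209.7] [493.6 186.   16. ]
t 0.41 [234.3 128.3] [762.5 175.5  16. ]
s 0.97 [248.  282.8] ((491.3944091796875, 192.17071533203125), (65.75198364257812, 76.90736389160156), 46.10554885864258)
s 0.17 [331.5 244.2] ((441.5083923339844, -72.03788757324219), (108.34893035888672, 67.96168518066406), 83.31803894042969)
s 0.73 [248.6 281.5] [505.1 189.7  16. ]
```

View pics/lab.png

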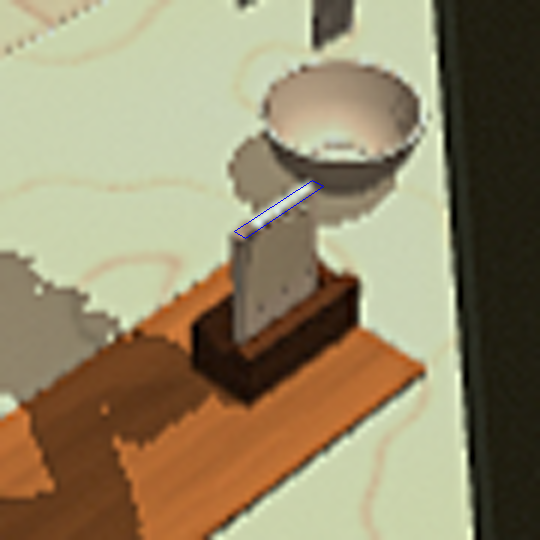

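The label is home, with its top edge exactly on the predicted outline. Next, the cartons.

```bash
cat > ct.py <<'E'
from ov import *
def rect(p,r,z):
    k=max(cv2.findContours(r['region'].astype(np.uint8),0,1)[0],key=cv2.contourArea)[:,0].astype(float)
    c,wh,a=cv2.minAreaRect(np.array([at(p,q,z)[:2] for q in k],np.float32));return np.round(c),np.round(wh),round(a,1)
def cartons(p,n,z=28):
    for l in('carton1_mid','carton2_mid','carton3_mid','carton4_mid'):
        for q in cams.trace(p,l)[:3]:
            if q['conf']>.3: print(l,n,round(q['conf'],2),np.round(q['xy'],1),*rect(p,q,z))
        for q in cams.tip_of(p,l)[:3]:
            if q['conf']>.3: print(l,n,'tip',round(q['conf'],2),np.round(q['xy'],1),at(p,q['xy'],z-12).round())
E
python3 - <<'E'
from ct import *
t=cams.get_image('top');s=cams.get_image('side')
cartons(t,'t');cartons(s,'s')
E
```

```text
carton1_mid t 0.63 [226.6 210.8] [499. 184.] [64. 65.] 47.4
carton1_mid t tip 0.63 [227.6 210. ] [493. 185.  16.]
carton3_mid t 0.71 [204.6 173. ] [607. 269.] [68. 66.] 29.0
carton3_mid t tip 0.7 [203.1 172.2] [614. 270.  16.]
carton4_mid t 0.96 [171.  191.8] [542. 371.] [69. 70.] 25.5
carton4_mid t tip 0.65 [167.5 193.5] [541. 382.  16.]
carton1_mid s 0.59 [407.9 159.5] [ 515. -548.] [ 14. 110.] 37.2
carton1_mid s 0.57 [248.6 281.4] [491. 192.] [63. 78.] 47.3
carton1_mid s tip 0.71 [250.1 282.5] [500. 189.  16.]
carton3_mid s 0.96 [201.1 274. ] [596. 275.] [75. 78.] 29.8
carton3_mid s tip 0.59 [199.3 274.6] [618. 273.  16.]
carton4_mid s tip 0.76 [186.  312.4] [540. 369.  16.]
```

```bash
python3 - <<'E'
from h import *
p,C,o=cur();print(np.round(o['joint_pos'],4),p.round(1));go((540,100,225),RT(47,0,1))
E
python3 -m handwheel '{"linear":[[0.9,0,0],[0.9,0,0],[0.9,0,0],[0.9,0,0],[0.9,0,0]],"delta_rot":[[0,0,0.3],[0,0,0.3],[0,0,0.3],[0,0,0.3],[0,0,0.3]],"gripper":[0.6,0.8,1,1,1]}' 15
python3 - <<'E'
from h import *
p,C,o=cur();print(np.round(o['joint_pos'],4),p.round(1));go((540,100,225),RT(47,0,1))
E
```

```text
[-0.4536  0.385   1.2813  0.      1.4752 -0.4791] [ 630.4 -211.4  221.3]
tcp [ 630.4 -211.4  221.3] -> [540. 100. 206.] linear [ 2.091 -0.549  0.102] rot [0.    0.    0.517] t 11.4
t: 11.95
eef_pos: [627.0, -76.0, 221.5]
orientation: [0.0, 0.839, 0.544, -0.0]
ft_force: [0.4, -1.0, 0.1]
width: 0.887
grasp_force: 0.0
[-2.5710e-01  3.1380e-01  1.3748e+00 -8.0000e-04  1.4524e+00  1.6420e-01] [627.  -76.  221.5]
tcp [627.  -76.  221.5] -> [540. 100. 206.] linear [ 0.834 -1.009  0.102] rot [0.001 0.    0.22 ] t 11.9
```

```bash
python3 -m handwheel '{"linear":[[0.83,-1,0],[0.83,-1,0],[0.83,-1,0],[0.83,-1,0],[0.83,-1,0],[0.83,-1,0],[0.83,-1,0]],"delta_rot":[[0,0.3,0.22],[0,0.3,0.22],[0,0.3,0.22],[0,0.3,0.22],[0,0.3,0.22],[0,0.3,0.22],[0,0.3,0.22]],"gripper":[1,1,1,1,1,1,1]}' 15
python3 - <<'E'
from h import *
p,C,o=cur();print(np.round(o['joint_pos'],4),p.round(1),C.as_matrix().round(3).tolist())
D=[(568.5,205.4,.207,1.542),(659.4,221.3,.385,1.2813),(625.7,221.5,.3138,1.3748)]
A=[];b=[]
for r,z,j2,j3 in D:
    B=j2+j3;A+=[[1,np.sin(j2),np.sin(B),np.cos(B),0],[0,np.cos(j2),np.cos(B),-np.sin(B),1]];b+=[r,z]
for cols in([0,1,2,3,4],[0,1,2,4],[1,2,4]):
    x,res,*_=np.linalg.lstsq(np.array(A)[:,cols],b,rcond=None);print(cols,x.round(1),res)
E
```

```text
t: 12.65
eef_pos: [543.6, 96.9, 222.6]
orientation: [-0.119, 0.896, 0.384, 0.188]
ft_force: [1.4, -0.4, 0.9]
width: 0.999
grasp_force: 0.0
[-0.2431 -0.0265  1.8302  0.4492  1.207   0.3828] [543.6  96.9 222.6] [[0.634, 0.733, 0.245], [0.644, -0.676, 0.357], [0.428, -0.069, -0.901]]
[0, 1, 2, 3, 4] [  9.2 450.1 493.6 107.3 -42. ] [0.00437122]
[0, 1, 2, 4] [ -35.8  501.4  509.6 -195.1] [0.9485715]
[1, 2, 4] [ 496.6  474.9 -195.1] [5.34725447]
```

```bash
cat > kin.py <<'E'
from h import *
from scipy.optimize import least_squares
D=[([-1.317,.207,1.542,0,1.393,-.15],[225.9,-528.8,205.5]),([-.4536,.385,1.2813,0,1.4752,-.4791],[630.4,-211.4,221.3]),
([-.2571,.3138,1.3748,-.0008,1.4524,.1642],[627,-76,221.5]),([-.2431,-.0265,1.8302,.4492,1.207,.3828],[543.6,96.9,222.6])]
Y=lambda a:Ro.from_euler('y',a);Z=lambda a:Ro.from_euler('z',a)
def fk(q,P):
    a1,w,d1,a2,e,d4,L,s4=P;b=q[1]+q[2]
    W=Z(q[0])*Y(b)*Z(s4*q[3])*Y(q[4])
    return Z(q[0]).apply([a1,w,d1]+Y(q[1]).apply([0,0,a2])+Y(b).apply([e,0,d4]))+W.apply([0,0,L]),W
best=None
for s4 in(1,-1):
    f=lambda P:np.concatenate([fk(q,[*P,s4])[0]-np.array(p) for q,p in D])
    r=least_squares(f,[9,86,200,450,0,500,240])
    if best is None or r.cost<best[0]: best=(r.cost,[*r.x,s4])
P=best[1]
# tool = W*Rz(-s4.. j6)*const ; const from data 0
def full(q,s6):
    p,W=fk(q,P);return p,W*Z(s6*q[5])
q0=D[0][0]
R0=Ro.from_matrix([[.92,.393,0],[.393,-.92,0],[0,0,-1]])
K={s:(full(q0,s)[1].inv()*R0) for s in(1,-1)}
R3=Ro.from_matrix([[.634,.733,.245],[.644,-.676,.357],[.428,-.069,-.901]])
S6=min((1,-1),key=lambda s:((full(D[3][0],s)[1]*K[s]).inv()*R3).magnitude())
def pose(q):
    p,R=full(q,S6);return p,R*K[S6]
lo=np.array([-2.73,-.86,.23,-1.11,.08,-2.82]);hi=np.array([2.73,2.22,2.46,4.25,2.63,2.82])
def ik(grasp,R,seeds=None):
    tcp=np.array(grasp)+R.apply([0,0,19]);out=[]
    def f(q):
        p,C=pose(q);return np.r_[(p-tcp)/100,(C.inv()*R).as_rotvec()]
    rng=np.random.default_rng(0)
    for i in range(40):
        r=least_squares(f,rng.uniform(lo,hi),bounds=(lo,hi))
        if r.cost<1e-6 and not any(np.abs(r.x-x).max()<.05 for x in out): out.append(r.x)
    return out
if __name__=='__main__':
    print(best[0],np.round(P,1),S6,((full(D[3][0],S6)[1]*K[S6]).inv()*R3).magnitude())
    for f in(0,1):
        for lean in(65,50,40,-40,-50,-65):
            for y in(82,-92):
                print('place',f,lean,y,[x.round(2).tolist() for x in ik((620,y,40),RT(1.7,lean,f))])
E
python3 kin.py
```

```text
0.1162207855421465 [ -1.6  86.1 270.2 458.3  84.5 499.  341.9   1. ] 1 0.0005393440125285306
place 0 65 82 [[-0.04, 0.5, 2.26, 3.05, 0.76, 1.61]]
place 0 65 -92 [[-0.55, 0.51, 2.25, 2.4, 0.83, 1.86]]
place 0 50 82 [[-0.03, 0.34, 2.19, 2.96, 0.26, 1.71]]
place 0 50 -92 [[-0.49, 0.34, 2.17, 1.98, 0.42, 2.35]]
place 0 40 82 []
place 0 40 -92 []
place 0 -40 82 [[0.0, 0.98, 0.9, -0.02, 1.95, -1.6]]
place 0 -40 -92 [[-0.21, 0.98, 0.91, -0.16, 1.93, -1.81]]
place 0 -50 82 [[0.0, 1.12, 0.73, -0.02, 2.16, -1.6]]
place 0 -50 -92 [[-0.2, 1.12, 0.73, -0.21, 2.14, -1.83]]
place 0 -65 82 [[0.01, 1.35, 0.45, -0.04, 2.48, -1.61]]
place 0 -65 -92 [[-0.19, 1.35, 0.45, -0.31, 2.44, -1.9]]
place 1 65 82 [[-0.04, 0.5, 2.26, 3.05, 0.76, -1.53]]
place 1 65 -92 [[-0.55, 0.51, 2.25, 2.4, 0.83, -1.28]]
place 1 50 82 [[-0.03, 0.34, 2.19, 2.96, 0.26, -1.43]]
place 1 50 -92 [[-0.49, 0.34, 2.17, 1.98, 0.42, -0.79]]
place 1 40 82 []
place 1 40 -92 [[-0.44, 0.3, 2.08, 1.21, 0.32, 0.01]]
place 1 -40 82 [[0.0, 0.98, 0.9, -0.02, 1.95, 1.54]]
place 1 -40 -92 [[-0.21, 0.98, 0.91, -0.16, 1.93, 1.33]]
place 1 -50 82 [[0.0, 1.12, 0.73, -0.02, 2.16, 1.54]]
place 1 -50 -92 [[-0.2, 1.12, 0.73, -0.2, 2.14, 1.31]]
place 1 -65 82 [[0.0, 1.35, 0.45, -0.04, 2.48, 1.53]]
place 1 -65 -92 [[-0.19, 1.35, 0.45, -0.31, 2.44, 1.24]]
```

Run:
```python
from kin import *
for n,c,ps in(('c1',(499,184,26),(47,-43)),('c3',(609,270,26),(29,)),('c4',(543,371,26),(26,))):
    for psi in ps:
        for lean in(20,30,35): print(n,psi,lean,[x.round(2).tolist() for x in ik(c,RT(psi,lean,1))])
for c in((580,80,40),(580,-12,40),(650,-105,40)):
    for lean in(-55,-60,-70): print(c,lean,[x.round(2).tolist() for x in ik((c[0]+10,*c[1:]),RT(1.7,lean,1))])
```

```text
c1 47 20 [[0.04, 0.23, 2.05, 0.41, 0.65, 0.49]]
c1 47 30 [[-0.05, 0.21, 2.15, 0.78, 0.57, 0.07]]
c1 47 35 [[-0.1, 0.21, 2.2, 1.01, 0.57, -0.18]]
c1 -43 20 []
c1 -43 30 []
c1 -43 35 []
c3 29 20 [[0.24, 0.43, 1.75, 0.15, 0.62, 1.2]]
c3 29 30 [[0.22, 0.39, 1.89, 0.39, 0.39, 0.96]]
c3 29 35 [[0.2, 0.38, 1.95, 0.67, 0.28, 0.67]]
c4 26 20 [[0.47, 0.42, 1.77, -0.01, 0.6, 1.59]]
c4 26 30 [[0.47, 0.38, 1.9, -0.03, 0.33, 1.61]]
c4 26 35 [[0.47, 0.37, 1.96, -0.06, 0.2, 1.64]]
(580, 80, 40) -55 [[0.0, 1.12, 0.79, -0.03, 2.19, 1.54]]
(580, 80, 40) -60 [[0.0, 1.19, 0.71, -0.03, 2.29, 1.54]]
(580, 80, 40) -70 [[0.0, 1.33, 0.55, -0.04, 2.49, 1.53]]
(580, -12, 40) -55 [[-0.11, 1.11, 0.81, -0.13, 2.18, 1.42]]
(580, -12, 40) -60 [[-0.1, 1.18, 0.73, -0.15, 2.27, 1.41]]
(580, -12, 40) -70 [[-0.1, 1.31, 0.58, -0.19, 2.46, 1.37]]
(650, -105, 40) -55 [[-0.2, 1.33, 0.38, -0.26, 2.36, 1.25]]
(650, -105, 40) -60 [[-0.19, 1.43, 0.24, -0.32, 2.48, 1.2]]
(650, -105, 40) -70 []
```

Run:
```python
from ct import *
t=cams.get_image('top');s=cams.get_image('side')
P=[(box(np.array(c),a,32,32,28),(0,0,255)) for c,a in(((499,185),47),((609,271),29),((543,372),26))]+[(box(np.array(c),a,32,32,4),(255,0,0)) for c,a in(((499,185),47),((609,271),29),((543,372),26))]
a=ovl(t,P,(550,275,28),55,40,7);b=ovl(s,P,(550,275,28),55,40,7);print(a.shape)
cv2.imwrite('pics/cov.png',cv2.resize(np.vstack([a,b]),None,fx=.53,fy=.53) if 0 else np.hstack([a,b])[:, :])
i=cv2.imread('pics/cov.png');cv2.imwrite('pics/cov.png',cv2.resize(np.vstack([i[:,:770],i[:,770:]]),(412,600)))
p,C,o=cur();print(tri(t,cams.tip_of(t,'carton1_mid')[0]['xy'],s,cams.tip_of(s,'carton1_mid')[0]['xy']))
```

```text
(560, 770, 3)
(array([498.78676774, 190.92997009,  24.90688122]), np.float64(10.762220002707279))
```

View pics/cov.png

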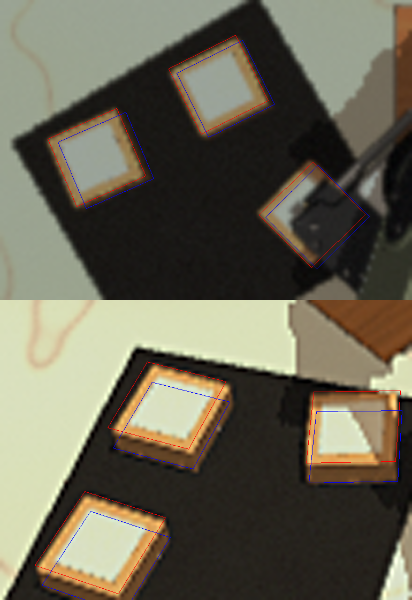

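The red outlines lie on all three cartons in both views, to within about 2 mm. I'll pick carton1 with a forward lean of 35°.

```bash
python3 -c "
from h import *
go((499,185,100),RT(47,35,1))"
```

```text
tcp [543.1  97.7 222. ] -> [506.4 193.   84.4] linear [-0.138 -0.543  0.994] rot [-0.043  0.112 -0.02 ] t 12.8
```

```bash
python3 -m handwheel '{"linear":[[-0.14,-0.54,0.2],[-0.14,-0.54,0.5],[-0.14,-0.54,0.8],[-0.14,-0.54,0.99],[-0.14,-0.54,0.99],[-0.14,-0.54,0.99],[-0.14,-0.54,0.99]],"delta_rot":[[-0.04,0.11,-0.02],[-0.04,0.11,-0.02],[-0.04,0.11,-0.02],[-0.04,0.11,-0.02],[-0.04,0.11,-0.02],[-0.04,0.11,-0.02],[-0.04,0.11,-0.02]],"gripper":[1,1,1,1,1,1,1]}' 15
python3 -c "
from h import *
cams.get_image('top')
go((499,185,26),RT(47,35,1))"
```

```text
t: 13.55
eef_pos: [507.1, 192.6, 86.8]
orientation: [-0.121, 0.874, 0.381, 0.275]
ft_force: [0.6, 0.4, -0.3]
width: 1.006
grasp_force: 0.0
tcp [507.3 192.5  87.2] -> [506.4 193.   10.4] linear [-0.295 -0.006  0.418] rot [-0.001  0.     0.   ] t 13.6
```

```bash
python3 -m handwheel '{"linear":[[-0.15,0,0.21],[-0.25,0,0.36],[-0.295,0,0.415],[-0.295,0,0.415],[-0.295,0,0.415],[-0.295,0,0.415],[-0.295,0,0.415],[-0.295,0,0.415]],"delta_rot":[[0,0,0],[0,0,0],[0,0,0],[0,0,0],[0,0,0],[0,0,0],[0,0,0],[0,0,0]],"gripper":[1,1,1,1,0.5,0.5,0.5,0.5]}' 15
python3 -m handwheel '{"linear":[[0,0,0],[0,0,0],[0.14,0,-0.2],[0.29,0,-0.41],[0.57,0,-0.82],[0.57,0,-0.82],[0.57,0,-0.82]],"delta_rot":[[0,0,0],[0,0,0],[0,0,0],[0,0,0],[0,0,0],[0,0,0],[0,0,0]],"gripper":[0.5,0.5,0.5,0.5,0.5,0.5,0.5]}' 15
python3 -c "
from h import *
go((590,80,200),RT(1.7,-55,1));go((590,80,200),RT(1.7,0,1))"
```

```text
t: 14.4
eef_pos: [505.2, 192.6, 9.1]
orientation: [-0.121, 0.875, 0.381, 0.274]
ft_force: [0.6, -1.1, 2.1]
width: 0.691
grasp_force: 1.2
t: 15.1
eef_pos: [507.3, 192.3, 162.4]
orientation: [-0.12, 0.874, 0.382, 0.277]
ft_force: [-0.2, -0.6, -0.3]
width: 0.679
grasp_force: 15.0
tcp [507.3 192.3 162.4] -> [574.4  79.5 189.1] linear [-0.1    0.84  -0.286] rot [ 0.102 -0.989  0.576] t 15.1
tcp [507.3 192.3 162.4] -> [590.  80. 181.] linear [-0.072  0.914 -0.2  ] rot [-0.161 -0.387  0.512] t 15.1
```

```bash
python3 -m handwheel '{"linear":[[-0.1,0.1,-0.28],[-0.1,0.3,-0.28],[-0.1,0.5,-0.28],[-0.1,0.7,-0.28],[-0.1,0.84,-0.28],[-0.1,0.84,-0.28],[-0.1,0.84,-0.28],[-0.1,0.84,-0.28],[-0.1,0.84,-0.28],[-0.1,0.84,-0.28],[-0.1,0.84,-0.28],[-0.1,0.84,-0.28]],"delta_rot":[[0.1,-0.98,0.57],[0.1,-0.98,0.57],[0.1,-0.98,0.57],[0.1,-0.98,0.57],[0.1,-0.98,0.57],[0.1,-0.98,0.57],[0.1,-0.98,0.57],[0.1,-0.98,0.57],[0.1,-0.98,0.57],[0.1,-0.98,0.57],[0.1,-0.98,0.57],[0.1,-0.98,0.57]],"gripper":[0.5,0.5,0.5,0.5,0.5,0.5,0.5,0.5,0.5,0.5,0.5,0.5]}' 15
python3 - <<'E'
from ct import *
t=cams.get_image('top');s=cams.get_image('side');p,C,o=cur();print(p,o['width'],o['joint_pos'])
go((590,80,90),RT(1.7,-55,1))
g=p-C.apply([0,0,19]);cc=g-np.array([10,0,0])
B=[(box(cc[:2],1.7,12,32,cc[2]+d),(0,0,255) if d>0 else (255,0,0)) for d in(32,-32)]
cv2.imwrite('pics/held.png',ovl(s,B,cc,45,40,8))
E
```

```text
t: 16.3
eef_pos: [570.5, 80.2, 175.4]
orientation: [0.006, 0.885, 0.017, -0.466]
ft_force: [-0.6, -0.6, -2.4]
width: 0.68
grasp_force: 15.0
[570.45070167  79.99839185 175.85303648] 0.676382789387846 [ 0.0031967   0.9633504   0.76710391 -0.03392871  2.37718346  1.52162436]
tcp [570.5  80.  175.9] -> [574.4  79.5  79.1] linear [0.546 0.009 0.345] rot [0.001 0.004 0.006] t 16.4
```

View pics/held.png

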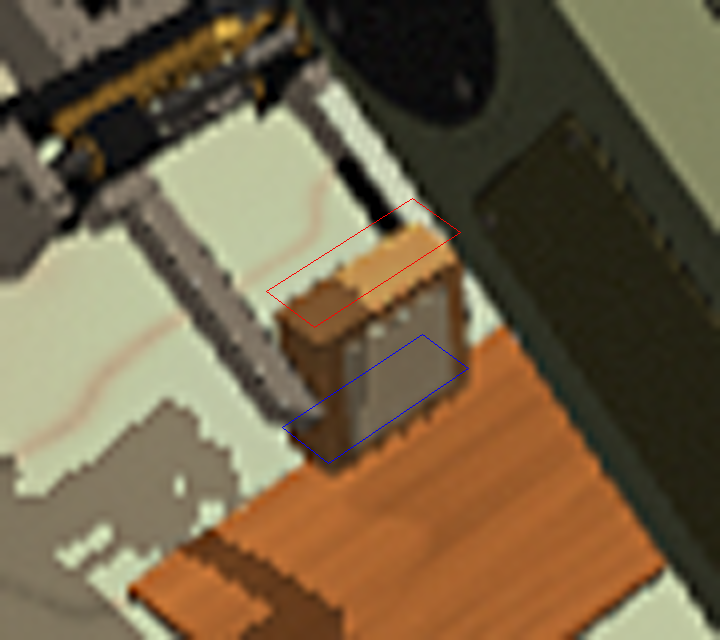

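The carton is held upright with its broad faces to ±x, perhaps leaning a few degrees, which pressing it on the board will square. I'll lower it.

```bash
python3 -m handwheel '{"linear":[[0.2,0,0.1],[0.4,0.01,0.25],[0.55,0.01,0.345],[0.65,0.01,0.42],[0.74,0.01,0.48],[0.76,0.01,0.495],[0.77,0.01,0.505],[0.77,0.01,0.505]],"delta_rot":[[0,0.004,0.006],[0,0.004,0.006],[0,0.004,0.006],[0,0.004,0.006],[0,0.004,0.006],[0,0.004,0.006],[0,0.004,0.006],[0,0.004,0.006]],"gripper":[0.5,0.5,0.5,0.5,0.5,0.5,0.5,0.5]}' 15
python3 -c "
from h import *
go((590,80,40),RT(1.7,-55,1))"
```

```text
t: 17.2
eef_pos: [577.7, 79.5, 45.9]
orientation: [0.008, 0.89, 0.013, -0.456]
ft_force: [0.7, -0.6, -0.0]
width: 0.679
grasp_force: 15.0
tcp [577.7  79.5  45.9] -> [574.4  79.5  29.1] linear [ 0.078 -0.001  0.083] rot [ 0.002 -0.009 -0.   ] t 17.2
```

```bash
python3 -m handwheel '{"linear":[[0.02,0,0.01],[0.03,0,0.02],[0.04,0,0.03],[0.04,0,0.03]],"delta_rot":[[0,0,0],[0,0,0],[0,0,0],[0,0,0]],"gripper":[0.5,0.5,0.5,0.5]}' 15
python3 -c "
from h import *
go((590,80,40),RT(1.7,-55,1))"
```

```text
t: 17.6
eef_pos: [576.7, 79.4, 37.1]
orientation: [0.008, 0.889, 0.013, -0.457]
ft_force: [-0.3, 0.8, -0.2]
width: 0.679
grasp_force: 15.0
tcp [576.7  79.4  37.1] -> [574.4  79.5  29.1] linear [ 0.035 -0.001  0.043] rot [ 0.002 -0.007 -0.001] t 17.6
```

```bash
python3 -m handwheel '{"linear":[[0.014,0,0.01],[0.027,0,0.019],[0.038,0,0.027],[0.044,0,0.031],[0.044,0,0.031]],"delta_rot":[[0,0,0],[0,0,0],[0,0,0],[0,0,0],[0,0,0]],"gripper":[0.5,0.5,0.5,0.5,0.5]}' 15
python3 -c "
from h import *
go((590,80,40),RT(1.7,-55,1))"
```

```text
t: 18.1
eef_pos: [577.2, 79.5, 34.0]
orientation: [0.008, 0.889, 0.013, -0.458]
ft_force: [0.4, -0.3, 11.4]
width: 0.679
grasp_force: 15.0
tcp [577.2  79.5  34. ] -> [574.4  79.5  29.1] linear [ 0.016 -0.001  0.034] rot [ 0.002 -0.005 -0.001] t 18.1
```

```bash
python3 -m handwheel '{"linear":[[-0.01,0,-0.01],[-0.01,0,-0.01],[-0.01,0,-0.01],[-0.01,0,-0.01],[-0.01,0,-0.15],[-0.01,0,-0.3],[-0.2,0,-0.43],[-0.45,0,-0.6],[-0.7,0,-0.78],[-0.7,0,-0.78]],"delta_rot":[[0,0,0],[0,0,0],[0,0,0],[0,0,0],[0,0,0],[0,0,0],[0,0,0],[0,0,0],[0,0,0],[0,0,0]],"gripper":[0.68,0.76,0.8,0.8,0.8,0.8,0.8,1,1,1]}' 15
python3 - <<'E'
from ct import *
s=cams.get_image('side');t=cams.get_image('top')
for p,n in((t,'t'),(s,'s')):
    for l in('carton1_mid','jar'):
        for q in cams.tip_of(p,l)[:2]: print(l,n,round(q['conf'],2),np.round(q['xy'],1),at(p,q['xy'],40 if l[0]=='c' else 0).round())
c=np.array((580,80));cv2.imwrite('pics/p1.png',ovl(s,[(box(c,1.7,12,32,72),(0,0,255)),(box(c,1.7,12,32,8),(255,0,0)),(box(np.array((626.5,-69)),1.7,70,190,8),(0,255,0))],(600,80,40),50,40,7))
go((609,271,100),RT(29,30,1));go((609,271,150),RT(29,0,1))
E
```

```text
t: 19.1
eef_pos: [613.7, 80.9, 190.7]
orientation: [0.008, 0.892, 0.013, -0.451]
ft_force: [0.5, 0.8, 0.9]
width: 0.992
grasp_force: 0.0
carton1_mid t 0.48 [258.  186.6] [569.  86.  40.]
carton1_mid t 0.18 [171.  190.9] [547. 363.  40.]
carton1_mid s 0.68 [260.3 241.7] [578.  86.  40.]
jar s 0.6 [196.7 230.8] [775. 176.   0.]
tcp [609.8  80.7 180.1] -> [617.3 275.6  83.5] linear [ 0.576 -1.298  0.297] rot [-0.073  0.965 -0.339] t 19.4
tcp [609.8  80.7 180.1] -> [609. 271. 131.] linear [ 0.285 -1.269  0.16 ] rot [-0.15   0.624 -0.293] t 19.4
```

View pics/p1.png

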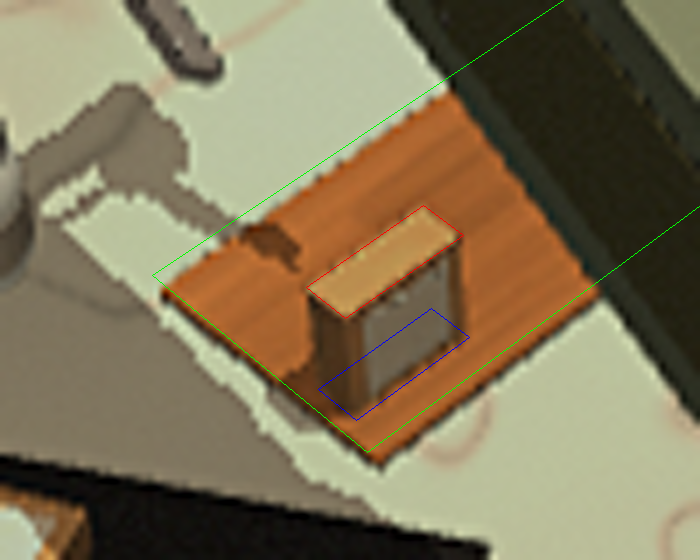

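Carton1 stands upright and square at (580,80), on the predicted outline. Next is carton3.

```bash
python3 -m handwheel '{"linear":[[0,-0.2,-0.1],[0.1,-0.4,-0.1],[0.2,-0.6,-0.1],[0.3,-0.8,0],[0.3,-0.98,0],[0.3,-0.98,0],[0.3,-0.98,0],[0.3,-0.98,0],[0.3,-0.98,0],[0.3,-0.98,0],[0.3,-0.98,0],[0.3,-0.98,0]],"delta_rot":[[-0.07,0.96,-0.34],[-0.07,0.96,-0.34],[-0.07,0.96,-0.34],[-0.07,0.96,-0.34],[-0.07,0.96,-0.34],[-0.07,0.96,-0.34],[-0.07,0.96,-0.34],[-0.07,0.96,-0.34],[-0.07,0.96,-0.34],[-0.07,0.96,-0.34],[-0.07,0.96,-0.34],[-0.07,0.96,-0.34]],"gripper":[1,1,1,1,1,1,1,1,1,1,1,1]}' 15
python3 - <<'E'
from ct import *
t=cams.get_image('top');s=cams.get_image('side')
cartons(t,'t');cartons(s,'s')
go((609,271,80),RT(29,30,1))
E
```

```text
t: 20.6
eef_pos: [628.4, 227.8, 141.8]
orientation: [-0.067, 0.936, 0.241, 0.245]
ft_force: [0.6, -0.1, 0.7]
width: 0.996
grasp_force: 0.0
carton1_mid t 0.5 [258.7 185. ] [585.  82.] [31. 72.] 6.5
carton1_mid t tip 0.67 [259.5 183. ] [584.  85.  16.]
carton2_mid t tip 0.74 [352.8 168.1] [ 641. -217.   16.]
carton4_mid t 0.59 [167.3 192. ] [538. 374.] [66. 60.] 28.8
carton4_mid t tip 0.59 [169.9 192.8] [543. 374.  16.]
carton4_mid t tip 0.56 [427.1 220.3] [ 478. -461.   16.]
carton1_mid s 0.7 [257.9 239.4] [591.  75.] [ 62. 105.] 49.2
carton1_mid s tip 0.62 [259.9 238.8] [605.  66.  16.]
carton3_mid s 0.83 [202.  275.5] [595. 275.] [70. 75.] 28.9
carton3_mid s 0.47 [259.5 242.2] [589.  74.] [ 65. 105.] 51.0
carton3_mid s tip 0.77 [202.9 275.1] [610. 267.  16.]
carton4_mid s 0.85 [186.6 315.1] [531. 377.] [73. 74.] 25.6
carton4_mid s tip 0.87 [182.8 312.5] [546. 375.  16.]
tcp [632.5 228.5 145.9] -> [617.3 275.6  63.5] linear [-0.218 -0.322  0.509] rot [-0.002  0.002 -0.001] t 21.5
```

```bash
python3 -m handwheel '{"linear":[[0,-0.32,0],[-0.1,-0.32,0.3],[-0.2,-0.32,0.5],[-0.3,-0.32,0.66],[-0.395,-0.32,0.82],[-0.395,-0.32,0.82],[-0.395,-0.32,0.82],[-0.395,-0.32,0.82],[-0.395,-0.32,0.82],[-0.395,-0.32,0.82],[-0.395,-0.32,0.82],[-0.395,-0.32,0.82]],"delta_rot":[[0,0,0],[0,0,0],[0,0,0],[0,0,0],[0,0,0],[0,0,0],[0,0,0],[0,0,0],[0,0,0],[0,0,0],[0,0,0],[0,0,0]],"gripper":[1,1,1,1,1,1,0.5,0.5,0.5,0.5,0.5,0.5]}' 15
python3 -m handwheel '{"linear":[[0,0,0],[0.1,0,-0.17],[0.2,0,-0.35],[0.4,0,-0.69],[0.5,0,-0.87],[0.5,0,-0.87],[0.5,0,-0.87]],"delta_rot":[[0,0,0],[0,0,0],[0,0,0],[0,0,0],[0,0,0],[0,0,0],[0,0,0]],"gripper":[0.5,0.5,0.5,0.5,0.5,0.5,0.5]}' 15
python3 -c "
from h import *
go((590,-12,200),RT(1.7,-60,1))"
```

```text
t: 22.7
eef_pos: [617.8, 275.6, 10.3]
orientation: [-0.066, 0.935, 0.242, 0.249]
ft_force: [-2.3, -1.2, 2.0]
width: 0.679
grasp_force: 15.0
t: 23.4
eef_pos: [618.3, 275.3, 161.7]
orientation: [-0.066, 0.935, 0.242, 0.25]
ft_force: [-0.2, -0.2, -1.2]
width: 0.677
grasp_force: 15.0
tcp [618.3 275.3 161.7] -> [573.6 -12.5 190.5] linear [-0.935  1.532 -0.766] rot [ 0.09  -1.025  0.341] t 23.4
```

```bash
python3 -m handwheel '{"linear":[[0,0.1,-0.2],[-0.1,0.2,-0.4],[-0.2,0.35,-0.5],[-0.4,0.5,-0.5],[-0.5,0.65,-0.5],[-0.5,0.8,-0.5],[-0.5,0.8,-0.5],[-0.5,0.8,-0.5],[-0.5,0.8,-0.5],[-0.5,0.8,-0.5],[-0.5,0.8,-0.5],[-0.5,0.8,-0.5]],"delta_rot":[[0.09,-1,0.34],[0.09,-1,0.34],[0.09,-1,0.34],[0.09,-1,0.34],[0.09,-1,0.34],[0.09,-1,0.34],[0.09,-1,0.34],[0.09,-1,0.34],[0.09,-1,0.34],[0.09,-1,0.34],[0.09,-1,0.34],[0.09,-1,0.34]],"gripper":[0.5,0.5,0.5,0.5,0.5,0.5,0.5,0.5,0.5,0.5,0.5,0.5]}' 15
python3 -c "
from h import *
go((590,-12,140),RT(1.7,-60,1))"
```

```text
t: 24.6
eef_pos: [584.5, 119.9, 176.7]
orientation: [0.003, 0.87, 0.014, -0.493]
ft_force: [-0.1, 0.1, -3.6]
width: 0.68
grasp_force: 15.0
tcp [584.5 119.9 176.7] -> [573.6 -12.5 130.5] linear [0.207 0.883 0.237] rot [-0.004 -0.011  0.005] t 24.6
```

```bash
python3 -m handwheel '{"linear":[[0,0.3,0],[0,0.6,0],[0,0.88,0],[0.2,0.88,0.2],[0.21,0.88,0.24],[0.21,0.88,0.24]],"delta_rot":[[0,-0.01,0],[0,-0.01,0],[0,-0.01,0],[0,-0.01,0],[0,-0.01,0],[0,-0.01,0]],"gripper":[0.5,0.5,0.5,0.5,0.5,0.5]}' 15
python3 -c "
from h import *
cams.get_image('top')
go((590,-12,50),RT(1.7,-60,1))"
```

```text
t: 25.2
eef_pos: [574.6, -10.8, 140.0]
orientation: [0.003, 0.869, 0.016, -0.494]
ft_force: [0.5, -0.3, 0.4]
width: 0.68
grasp_force: 15.0
tcp [575.8 -10.4 141.4] -> [573.6 -12.5  40.5] linear [0.569 0.02  0.359] rot [-0.003 -0.011  0.006] t 25.2
```

```bash
python3 -m handwheel '{"linear":[[0.25,0.02,0.15],[0.45,0.02,0.28],[0.55,0.02,0.35],[0.57,0.02,0.36],[0.585,0.02,0.368],[0.6,0.02,0.377],[0.615,0.02,0.386],[0.625,0.02,0.392],[0.625,0.02,0.392]],"delta_rot":[[0,0,0],[0,0,0],[0,0,0],[0,0,0],[0,0,0],[0,0,0],[0,0,0],[0,0,0],[0,0,0]],"gripper":[0.5,0.5,0.5,0.5,0.5,0.5,0.5,0.5,0.5]}' 15
```

```text
t: 26.15
eef_pos: [574.8, -13.5, 30.4]
orientation: [0.003, 0.871, 0.015, -0.492]
ft_force: [0.5, -0.0, -1.0]
width: 0.681
grasp_force: 15.0
```

```bash
python3 -c "
from h import *
go((590,-12,40),RT(1.7,-60,1))"
```

```text
tcp [574.8 -13.5  30.4] -> [573.6 -12.5  30.5] linear [-0.005 -0.007  0.007] rot [-0.004 -0.013  0.005] t 26.1
```

Not in contact yet, so I'll creep down.

```bash
python3 -m handwheel '{"linear":[[0.012,0,0.007],[0.023,0,0.013],[0.035,0,0.02],[0.035,0,0.02]],"delta_rot":[[0,0,0],[0,0,0],[0,0,0],[0,0,0]],"gripper":[0.5,0.5,0.5,0.5]}' 15
```

```text
t: 26.55
eef_pos: [575.2, -13.5, 28.6]
orientation: [0.003, 0.87, 0.014, -0.493]
ft_force: [0.8, 0.3, 10.7]
width: 0.681
grasp_force: 15.0
```

```bash
python3 -m handwheel '{"linear":[[-0.01,0,-0.01],[-0.01,0,-0.01],[-0.01,0,-0.01],[-0.01,0,-0.01],[-0.01,0,-0.15],[-0.01,0,-0.3],[-0.2,0,-0.41],[-0.45,0,-0.55],[-0.75,0,-0.72],[-0.75,0,-0.72]],"delta_rot":[[0,0,0],[0,0,0],[0,0,0],[0,0,0],[0,0,0],[0,0,0],[0,0,0],[0,0,0],[0,0,0],[0,0,0]],"gripper":[0.68,0.76,0.78,0.78,0.78,0.78,0.78,1,1,1]}' 15
python3 - <<'E'
from ct import *
s=cams.get_image('side');t=cams.get_image('top')
cartons(t,'t');cartons(s,'s')
go((543,372,100),RT(26,30,1))
go((543,372,200),RT(26,30,1))
E
```

```text
t: 27.55
eef_pos: [611.9, -14.0, 184.1]
orientation: [0.004, 0.874, 0.014, -0.486]
ft_force: [0.1, -0.6, 1.3]
width: 0.983
grasp_force: 0.0
carton1_mid t tip 0.61 [290.9 182.8] [587. -17.  16.]
carton2_mid t tip 0.72 [414.9 219.2] [ 480. -421.   16.]
carton2_mid t tip 0.48 [288.7 183.8] [584. -10.  16.]
carton3_mid t 0.52 [292.1 181.2] [583. -20.] [29. 48.] 1.7
carton3_mid t tip 0.44 [288.9 181.7] [591. -10.  16.]
carton4_mid t 0.74 [171.4 192.3] [542. 371.] [69. 73.] 26.1
carton4_mid t tip 0.7 [168.2 189.9] [552. 380.  16.]
carton1_mid s 0.58 [256.9 240.2] [590.  73.] [ 69. 100.] 3.1
carton1_mid s tip 0.9 [260.8 242.6] [591.  74.  16.]
carton3_mid s 0.66 [282.6 225.4] [586. -10.] [62. 81.] 74.5
carton3_mid s 0.33 [257.7 239.1] [589.  74.] [64. 95.] 3.1
carton3_mid s tip 0.88 [282.7 224.4] [602. -22.  16.]
carton4_mid s 0.7 [258.6 240.3] [591.  75.] [ 62. 105.] 49.2
carton4_mid s 0.6 [184.5 315.6] [532. 377.] [73. 74.] 25.6
tcp [609.3 -13.8 176.2] -> [551.5 376.2  83.5] linear [ 0.389 -2.604  0.597] rot [-0.085  1.016 -0.302] t 28.4
tcp [609.3 -13.8 176.2] -> [551.5 376.2 183.5] linear [-0.182 -2.61   0.253] rot [-0.085  1.016 -0.302] t 28.4
```

```bash
python3 -m handwheel '{"linear":[[-0.1,-0.2,0],[-0.1,-0.4,0],[-0.1,-0.7,0],[-0.1,-1,0],[-0.1,-1,0.1],[-0.1,-1,0.1],[-0.1,-1,0.1],[-0.1,-1,0.1],[-0.1,-1,0.1],[-0.1,-1,0.1],[-0.1,-1,0.1],[-0.1,-1,0.1]],"delta_rot":[[-0.08,1,-0.3],[-0.08,1,-0.3],[-0.08,1,-0.3],[-0.08,1,-0.3],[-0.08,1,-0.3],[-0.08,1,-0.3],[-0.08,1,-0.3],[-0.08,1,-0.3],[-0.08,1,-0.3],[-0.08,1,-0.3],[-0.08,1,-0.3],[-0.08,1,-0.3]],"gripper":[1,1,1,1,1,1,1,1,1,1,1,1]}' 15
python3 -c "
from h import *
go((543,372,150),RT(26,30,1))"
```

```text
t: 29.65
eef_pos: [580.9, 135.2, 180.8]
orientation: [-0.061, 0.945, 0.215, 0.238]
ft_force: [0.7, -0.0, 0.1]
width: 1.002
grasp_force: 0.0
tcp [580.9 135.2 180.8] -> [551.5 376.2 133.5] linear [ 0.3   -1.528  0.543] rot [-0.006  0.018 -0.006] t 29.6
```

```bash
python3 -m handwheel '{"linear":[[0,-0.3,0],[0.1,-0.6,0.2],[0.2,-0.9,0.4],[0.3,-0.98,0.54],[0.3,-0.98,0.54],[0.3,-0.98,0.54]],"delta_rot":[[0,0.02,0],[0,0.02,0],[0,0.02,0],[0,0.02,0],[0,0.02,0],[0,0.02,0]],"gripper":[1,1,1,1,1,1]}' 15
python3 -c "
from h import *
cams.get_image('top')
go((543,372,80),RT(26,30,1))"
```

```text
t: 30.25
eef_pos: [591.2, 303.7, 134.5]
orientation: [-0.064, 0.941, 0.215, 0.254]
ft_force: [-0.1, -0.5, -0.9]
width: 1.001
grasp_force: 0.0
tcp [591.4 302.8 135.2] -> [551.5 376.2  63.5] linear [-0.267 -0.551  0.404] rot [-0.005 -0.004 -0.005] t 30.3
```

```bash
python3 -m handwheel '{"linear":[[0,-0.3,0],[0,-0.55,0],[-0.15,-0.55,0.2],[-0.3,-0.55,0.45],[-0.44,-0.55,0.71],[-0.44,-0.55,0.71],[-0.44,-0.55,0.71],[-0.44,-0.55,0.71],[-0.44,-0.55,0.71],[-0.44,-0.55,0.71],[-0.44,-0.55,0.71],[-0.44,-0.55,0.71]],"delta_rot":[[0,0,0],[0,0,0],[0,0,0],[0,0,0],[0,0,0],[0,0,0],[0,0,0],[0,0,0],[0,0,0],[0,0,0],[0,0,0],[0,0,0]],"gripper":[1,1,1,1,1,1,1,0.5,0.5,0.5,0.5,0.5]}' 15
python3 -m handwheel '{"linear":[[0,0,0],[0,0,0],[0.1,0,-0.17],[0.2,0,-0.35],[0.4,0,-0.69],[0.5,0,-0.87],[0.5,0,-0.87],[0.5,0,-0.87]],"delta_rot":[[0,0,0],[0,0,0],[0,0,0],[0,0,0],[0,0,0],[0,0,0],[0,0,0],[0,0,0]],"gripper":[0.5,0.5,0.5,0.5,0.5,0.5,0.5,0.5]}' 15
python3 -c "
from h import *
go((650,-105,200),RT(1.7,-60,1))"
```

```text
t: 31.5
eef_pos: [551.5, 376.6, 11.2]
orientation: [-0.064, 0.941, 0.214, 0.255]
ft_force: [-1.7, -2.1, 4.2]
width: 0.686
grasp_force: 15.0
t: 32.3
eef_pos: [551.1, 374.8, 162.0]
orientation: [-0.064, 0.941, 0.214, 0.255]
ft_force: [-0.4, -0.8, -0.5]
width: 0.679
grasp_force: 15.0
tcp [551.1 374.8 162. ] -> [ 633.6 -105.5  190.5] linear [-0.663  3.119 -0.65 ] rot [ 0.072 -1.034  0.304] t 32.3
```

```bash
python3 -m handwheel '{"linear":[[0,0.2,-0.2],[-0.1,0.5,-0.4],[-0.2,0.8,-0.5],[-0.4,1,-0.5],[-0.4,1,-0.5],[-0.4,1,-0.5],[-0.4,1,-0.5],[-0.4,1,-0.5],[-0.4,1,-0.5],[-0.4,1,-0.5],[-0.4,1,-0.5],[-0.4,1,-0.5]],"delta_rot":[[0.07,-1,0.3],[0.07,-1,0.3],[0.07,-1,0.3],[0.07,-1,0.3],[0.07,-1,0.3],[0.07,-1,0.3],[0.07,-1,0.3],[0.07,-1,0.3],[0.07,-1,0.3],[0.07,-1,0.3],[0.07,-1,0.3],[0.07,-1,0.3]],"gripper":[0.5,0.5,0.5,0.5,0.5,0.5,0.5,0.5,0.5,0.5,0.5,0.5]}' 15
python3 -c "
from h import *
go((650,-105,180),RT(1.7,-60,1))"
```

```text
t: 33.5
eef_pos: [533.8, 199.3, 185.1]
orientation: [0.004, 0.874, 0.015, -0.485]
ft_force: [-0.8, -0.8, -2.4]
width: 0.677
grasp_force: 15.0
tcp [533.8 199.3 185.1] -> [ 633.6 -105.5  170.5] linear [ 0.39   2.052 -0.467] rot [-0.002 -0.023  0.004] t 33.5
```

```bash
python3 -m handwheel '{"linear":[[0,0.3,0],[0,0.6,0],[0,0.9,-0.1],[0.1,1,-0.2],[0.1,1,-0.2]],"delta_rot":[[0,-0.02,0],[0,-0.02,0],[0,-0.02,0],[0,-0.02,0],[0,-0.02,0]],"gripper":[0.5,0.5,0.5,0.5,0.5]}' 15
python3 -m handwheel '{"linear":[[0,0.3,0],[0,0.6,0],[0.1,0.9,-0.1],[0.29,1,-0.26],[0.29,1,-0.26]],"delta_rot":[[0,0,0],[0,0,0],[0,0,0],[0,0,0],[0,0,0]],"gripper":[0.5,0.5,0.5,0.5,0.5]}' 15
python3 -c "
from h import *
cams.get_image('top')
go((650,-105,60),RT(1.7,-60,1))"
```

```text
t: 34.0
eef_pos: [574.5, 48.2, 194.6]
orientation: [0.003, 0.871, 0.014, -0.491]
ft_force: [-1.3, -0.1, -1.0]
width: 0.682
grasp_force: 15.0
t: 34.5
eef_pos: [634.5, -98.7, 168.7]
orientation: [0.003, 0.869, 0.016, -0.494]
ft_force: [-0.6, 0.5, -3.3]
width: 0.683
grasp_force: 15.0
tcp [633.8 -97.1 170.9] -> [ 633.6 -105.5   50.5] linear [0.688 0.065 0.413] rot [-0.002 -0.008  0.007] t 34.5
```

```bash
python3 -m handwheel '{"linear":[[0,0.065,0],[0.25,0.065,0.15],[0.5,0.065,0.3],[0.64,0.065,0.385],[0.7,0.065,0.42],[0.74,0.065,0.443],[0.76,0.065,0.455],[0.775,0.065,0.463],[0.775,0.065,0.463]],"delta_rot":[[0,0,0],[0,0,0],[0,0,0],[0,0,0],[0,0,0],[0,0,0],[0,0,0],[0,0,0],[0,0,0]],"gripper":[0.5,0.5,0.5,0.5,0.5,0.5,0.5,0.5,0.5]}' 15
```

```text
t: 35.45
eef_pos: [635.9, -105.5, 43.2]
orientation: [0.004, 0.871, 0.016, -0.491]
ft_force: [-0.5, 0.3, -1.1]
width: 0.677
grasp_force: 15.0
```

```bash
python3 -c "
from h import *
go((650,-105,40),RT(1.7,-60,1));print(cur()[2]['joint_pos'])"
```

```text
tcp [ 635.9 -105.5   43.2] -> [ 633.6 -105.5   30.5] linear [0.064 0.    0.057] rot [-0.002 -0.014  0.006] t 35.5
[-0.19732126  1.36394761  0.33215136 -0.29809407  2.43793575  1.21327508]
```

```bash
python3 -m handwheel '{"linear":[[0.01,0,0.006],[0.02,0,0.012],[0.03,0,0.017],[0.04,0,0.023],[0.04,0,0.023]],"delta_rot":[[0,0,0],[0,0,0],[0,0,0],[0,0,0],[0,0,0]],"gripper":[0.5,0.5,0.5,0.5,0.5]}' 15
```

```text
t: 35.95
eef_pos: [635.1, -105.2, 34.5]
orientation: [0.004, 0.87, 0.016, -0.492]
ft_force: [0.7, 0.3, -0.4]
width: 0.681
grasp_force: 15.0
```

```bash
python3 -m handwheel '{"linear":[[0.012,0,0.007],[0.023,0,0.013],[0.032,0,0.018],[0.04,0,0.023],[0.04,0,0.023]],"delta_rot":[[0,0,0],[0,0,0],[0,0,0],[0,0,0],[0,0,0]],"gripper":[0.5,0.5,0.5,0.5,0.5]}' 15
```

```text
t: 36.45
eef_pos: [635.7, -105.2, 31.6]
orientation: [0.004, 0.87, 0.015, -0.492]
ft_force: [0.1, -0.0, 6.7]
width: 0.682
grasp_force: 15.0
```

```bash
python3 -m handwheel '{"linear":[[0.01,0,0.006],[0,0,0],[0,0,0],[0,0,0],[0,0,-0.15],[0,0,-0.3],[-0.2,0,-0.41],[-0.45,0,-0.55],[-0.75,0,-0.72],[-0.75,0,-0.72]],"delta_rot":[[0,0,0],[0,0,0],[0,0,0],[0,0,0],[0,0,0],[0,0,0],[0,0,0],[0,0,0],[0,0,0],[0,0,0]],"gripper":[0.68,0.72,0.76,0.76,0.76,0.76,0.76,0.9,1,1]}' 15
python3 - <<'E'
from ct import *
s=cams.get_image('side');t=cams.get_image('top')
P=[(box(np.array(c),1.7,12,32,z),col) for c in((580,80),(580,-12),(640,-105)) for z,col in((72,(0,0,255)),(8,(255,0,0)))]+[(box(np.array((631,-211)),1.7,4,30,106),(255,0,0))]
cv2.imwrite('pics/all.png',ovl(s,P,(610,-60,40),75,55,5))
cv2.imwrite('pics/allt.png',ovl(t,P,(610,-60,40),75,45,5))
p,C,o=cur();go((470,-419,200),RT(180-1,0,0));go((470,-419,200),RT(180-6,0,1));print(o['joint_pos'])
E
```

```text
t: 37.45
eef_pos: [649.0, -103.2, 185.9]
orientation: [0.006, 0.875, 0.016, -0.484]
ft_force: [1.0, 0.2, 0.5]
width: 0.975
grasp_force: 0.0
tcp [ 649.  -103.4  181.3] -> [ 470. -419.  181.] linear [-0.678  2.062  1.068] rot [0.014 0.675 0.034] t 37.5
tcp [ 649.  -103.4  181.3] -> [ 470. -419.  181.] linear [-0.678  2.062  1.068] rot [-0.976  0.063 -1.758] t 37.5
[-0.1917883   1.26885392  0.22583145 -0.38292071  2.61699851  1.10896541]
```

View pics/all.png

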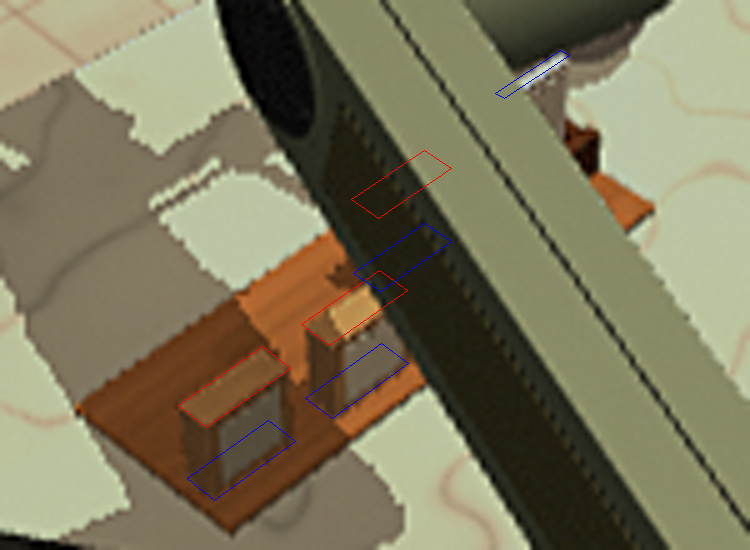

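Run:
```python
from h import *
t=cams.get_image('top');f=at(t,(415,220.3),12);print('foot',f.round(1))
go((600,-150,230),RT(30,0,1));go((470,-419,230),RT(83,0,1))
```

```text
foot [ 477.1 -422.5   12. ]
tcp [ 648.6 -103.3  179.1] -> [ 600. -150.  211.] linear [-0.359  0.298  0.171] rot [-0.17   0.662 -0.295] t 37.6
tcp [ 648.6 -103.3  179.1] -> [ 470. -419.  211.] linear [-0.858  2.06   0.954] rot [-0.479  0.554 -0.852] t 37.6
```

```bash
python3 -m handwheel '{"linear":[[-0.2,0,0],[-0.36,0.1,0.1],[-0.36,0.3,0.17],[-0.36,0.3,0.17],[-0.36,0.3,0.17],[-0.36,0.3,0.17],[-0.36,0.3,0.17],[-0.36,0.3,0.17],[-0.36,0.3,0.17]],"delta_rot":[[-0.17,0.66,-0.295],[-0.17,0.66,-0.295],[-0.17,0.66,-0.295],[-0.17,0.66,-0.295],[-0.17,0.66,-0.295],[-0.17,0.66,-0.295],[-0.17,0.66,-0.295],[-0.17,0.66,-0.295],[-0.17,0.66,-0.295]],"gripper":[1,1,1,1,1,1,1,0.6,0.5]}' 15
python3 -c "
from h import *
go((470,-420,230),RT(83,0,1))"
```

```text
t: 38.5
eef_pos: [596.1, -150.2, 209.0]
orientation: [-0.002, 0.966, 0.258, -0.005]
ft_force: [-0.8, -0.4, -0.5]
width: 0.869
grasp_force: 0.0
tcp [ 596.1 -150.2  209. ] -> [ 470. -420.  211.] linear [-1.625  1.142 -0.007] rot [-0.006  0.003 -0.618] t 38.5
```

```bash
python3 -m handwheel '{"linear":[[-0.3,0.2,0],[-0.6,0.4,0],[-0.85,0.6,0],[-0.85,0.6,0],[-0.85,0.6,0],[-0.85,0.6,0],[-0.85,0.6,0],[-0.85,0.6,0]],"delta_rot":[[0,0,-0.62],[0,0,-0.62],[0,0,-0.62],[0,0,-0.62],[0,0,-0.62],[0,0,-0.62],[0,0,-0.62],[0,0,-0.62]],"gripper":[0.5,0.5,0.5,0.5,0.5,0.5,0.5,0.5]}' 15
python3 - <<'E'
from ct import *
s=cams.get_image('side');t=cams.get_image('top')
P=[(box(np.array(c),1.7,12,32,z),col) for c in((580,80),(580,-12),(640,-105)) for z,col in((72,(0,0,255)),(8,(255,0,0)))]+[(box(np.array((631,-211)),1.7,4,30,106),(255,0,0))]
a=ovl(s,P,(610,-60,40),75,55,5)
S=[(box(np.array((477,-422)),-7,30,55,12),(0,0,255)),(box(np.array((477,-422)),-7,5,55,136),(255,0,0)),(box(np.array((477,-422)),-7,5,55,44),(255,255,0))]
b=ovl(t,S,(477,-422,60),30,25,12);c=ovl(s,S,(477,-422,60),30,25,12)
a=cv2.resize(a,(440,323));b=cv2.resize(b,(360,300));c=cv2.resize(c,(360,300))
o=np.zeros((600,800,3),np.uint8);o[:323,:440]=a;o[:300,440:]=b;o[300:,440:]=c;cv2.imwrite('pics/st.png',o)
go((475,-422,230),RT(83,0,1))
for p,n in((t,'t'),(s,'s')):
    for l,z in(('sign_foot',0),('sign_top',136)):
        for q in cams.tip_of(p,l)[:4]: print(l,n,round(q['conf'],2),np.round(q['xy'],1),at(p,q['xy'],z).round())
E
```

```text
t: 39.3
eef_pos: [535.1, -292.0, 209.6]
orientation: [-0.003, 0.748, 0.664, -0.003]
ft_force: [0.3, -0.1, 0.3]
width: 0.499
grasp_force: 0.0
tcp [ 535.  -291.8  210. ] -> [ 475. -422.  211.] linear [-0.909 -0.295 -0.003] rot [-0.006  0.001  0.002] t 39.4
sign_foot t 0.95 [471.7 229.1] [ 454. -611.    0.]
sign_foot t 0.87 [414.6 218.7] [ 483. -424.    0.]
sign_foot t 0.74 [430.4 264. ] [ 338. -476.    0.]
sign_top t 0.68 [425.1 218. ] [ 478. -423.  136.]
sign_top t 0.54 [490.3 226.6] [ 458. -616.  136.]
sign_top t 0.46 [440.9 266.6] [ 337. -470.  136.]
sign_foot s 0.74 [435.2 167.6] [ 446. -611.    0.]
sign_foot s 0.68 [437.3 204.3] [ 331. -460.    0.]
sign_top s 0.88 [447.8 172. ] [ 328. -468.  136.]
sign_top s 0.69 [283.4 223. ] [517.  46. 136.]
sign_top s 0.68 [438.9 131.8] [ 471. -625.  136.]
```

View pics/st.png

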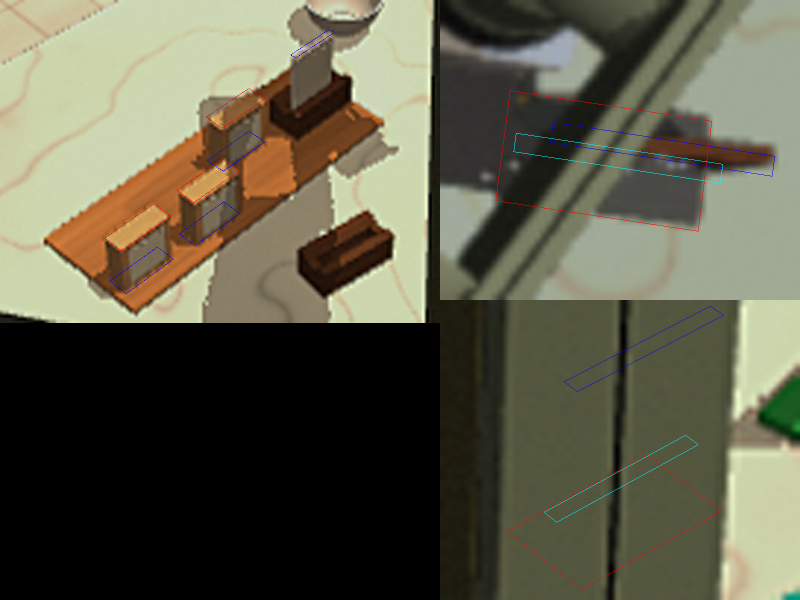

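All three cartons stand on their outlines. In the top view the sign panel's end at (772,155) fits the model within about 3 mm. I'll move over the sign and pinch its top edge.

```bash
python3 -m handwheel '{"linear":[[-0.3,-0.1,0],[-0.6,-0.2,0],[-0.91,-0.275,0],[-0.91,-0.275,0],[-0.91,-0.275,0],[-0.91,-0.275,0]],"delta_rot":[[0,0,0.01],[0,0,0.01],[0,0,0.01],[0,0,0.01],[0,0,0.01],[0,0,0.01]],"gripper":[0.5,0.5,0.5,0.5,0.5,0.5]}' 15
python3 - <<'E'
from ct import *
s=cams.get_image('side');t=cams.get_image('top')
for p,n in((t,'t'),(s,'s')):
    for l,z in(('sign_foot',0),('sign_top',136)):
        for q in cams.tip_of(p,l)[:4]: print(l,n,round(q['conf'],2),np.round(q['xy'],1),at(p,q['xy'],z).round())
go((478,-422,124),RT(84,0,1));print(cur()[2]['joint_pos'])
S=[(box(np.array((478,-422)),-6,30,55,12),(0,0,255)),(box(np.array((478,-422)),-6,5,55,136),(255,0,0))]
cv2.imwrite('pics/sg.png',np.hstack([ovl(p,S,(478,-422,90),32,35,6) for p in(t,s)]))
E
```

```text
t: 40.2
eef_pos: [477.8, -421.6, 211.5]
orientation: [-0.002, 0.752, 0.659, -0.002]
ft_force: [0.3, -0.3, 0.5]
width: 0.499
grasp_force: 0.0
sign_foot t 0.75 [412.8 221.1] [ 475. -418.    0.]
sign_foot t 0.41 [474.4 227.7] [ 459. -619.    0.]
sign_top t 0.46 [426.7 217.9] [ 479. -428.  136.]
sign_foot s 0.91 [439.7 202.8] [ 329. -471.    0.]
sign_foot s 0.59 [437.7 166.4] [ 444. -624.    0.]
sign_top s 0.98 [449.  171.5] [ 327. -473.  136.]
sign_top s 0.85 [438.6 135.9] [ 458. -605.  136.]
tcp [ 478.  -421.7  211.8] -> [ 478. -422.  105.] linear [-0.001  0.004  0.712] rot [-0.004  0.001 -0.017] t 40.5
[-0.85566225  0.33603437  1.36598121 -0.00530215  1.44306346 -0.72437569]
```

View pics/sg.png

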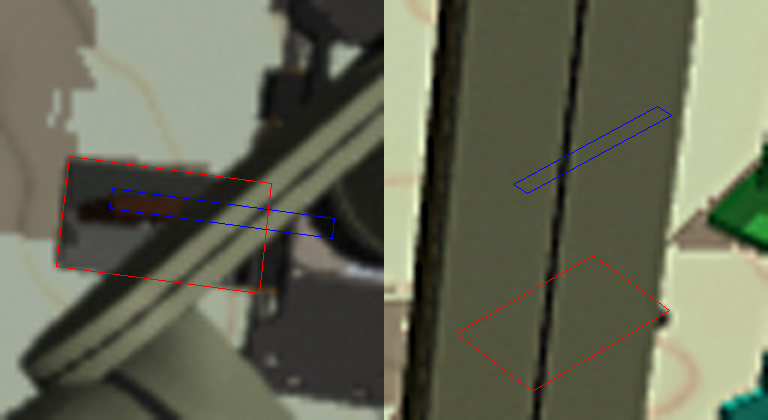

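The foot and panel outlines match in the top view. I'll descend and pinch.

```bash
python3 -m handwheel '{"linear":[[0,0,0.25],[0,0,0.5],[0,0,0.69],[0,0,0.71],[0,0,0.71],[0,0,0.71],[0,0,0.71],[0,0,0.71],[0,0,0.71],[0,0,0.71],[0,0,0.71]],"delta_rot":[[0,0,-0.01],[0,0,-0.01],[0,0,-0.01],[0,0,-0.01],[0,0,-0.01],[0,0,-0.01],[0,0,-0.01],[0,0,-0.01],[0,0,-0.01],[0,0,-0.01],[0,0,-0.01]],"gripper":[0.5,0.5,0.5,0.4,0.25,0,0,0,0,0,0]}' 12
```

```text
t: 41.6
eef_pos: [479.1, -424.3, 107.5]
orientation: [0.002, 0.747, 0.664, -0.002]
ft_force: [4.7, -1.5, 3.8]
width: 0.105
grasp_force: 12.0
```

Run:
```python
from h import *
p,C,o=cur();M=C.as_matrix();print(p,o['width'],o['ft_force'],o['ft_torque'],o['grasp_force'],'y heading',np.degrees(np.arctan2(M[1,1],M[0,1])),o['joint_pos'])
```

```text
[ 479.14426046 -424.32767174  107.50994079] 0.10515189699623717 [ 4.71997149 -1.51218428  3.84008602] [-0.2450061  -1.04582182 -0.06022254] 11.993806958198547 y heading -6.713642775844884 [-0.85775126  0.42856853  1.463869   -0.00419084  1.24605258 -0.73924607]
```

```bash
python3 -m handwheel '{"linear":[[0,0,0],[0,0,0],[0,0,0],[0,0,0],[0,0,0],[0,0,0],[0,0,0],[0,0,0],[0,0,0]],"delta_rot":[[0,0,0.09],[0,0,0.18],[0,0,0.27],[0,0,0.36],[0,0,0.45],[0,0,0.54],[0,0,0.63],[0,0,0.7],[0,0,0.7]],"gripper":[0,0,0,0,0,0,0,0,0]}' 12
```

```text
t: 42.5
eef_pos: [478.4, -423.8, 107.5]
orientation: [0.002, 0.98, 0.2, -0.002]
ft_force: [2.8, -0.5, 5.1]
width: 0.108
grasp_force: 12.0
```

```bash
python3 -m handwheel '{"linear":[[0,0,0],[0,0,0],[0,0,0],[0,0,0],[0,0,0],[0,0,0],[0,0,0],[0,0,0],[0,0,0]],"delta_rot":[[0,0,0.09],[0,0,0.18],[0,0,0.27],[0,0,0.36],[0,0,0.45],[0,0,0.54],[0,0,0.63],[0,0,0.7],[0,0,0.7]],"gripper":[0,0,0,0,0,0,0,0,0]}' 12
python3 -m handwheel '{"linear":[[0,0,0],[0,0,0],[0,0,0],[0,0,0],[0,0,0],[0,0,0],[0,0,0],[0,0,0],[0,0,0],[0,0,0]],"delta_rot":[[0,0,0.09],[0,0,0.18],[0,0,0.27],[0,0,0.36],[0,0,0.45],[0,0,0.54],[0,0,0.63],[0,0,0.694],[0,0,0.694],[0,0,0.694]],"gripper":[0,0,0,0,0,0,0,0,0,0]}' 12
python3 - <<'E'
from h import *
p,C,o=cur();M=C.as_matrix();print(p,o['width'],o['ft_force'],o['ft_torque'],'y heading',np.degrees(np.arctan2(M[1,1],M[0,1]))+180,o['joint_pos'])
E
```

```text
t: 43.4
eef_pos: [478.5, -422.9, 107.5]
orientation: [0.001, 0.948, -0.318, -0.001]
ft_force: [3.3, 0.8, 6.3]
width: 0.105
grasp_force: 12.0
t: 44.4
eef_pos: [479.3, -422.6, 107.5]
orientation: [-0.001, -0.665, 0.747, -0.0]
ft_force: [5.1, 2.1, 5.7]
width: 0.103
grasp_force: 12.0
[ 479.32555374 -422.6023543   107.45788047] 0.10259368990888762 [5.06300605 2.0927581  5.73523611] [ 0.54928648 -1.19374676 -0.03191945] y heading 353.3250523956248 [-8.56883334e-01  4.28190488e-01  1.46451677e+00 -1.97878238e-03
  1.24838071e+00  2.40183488e+00]
```

```bash
python3 -m handwheel '{"linear":[[0,0,0],[0,0,0],[0,0,0],[0,0,-0.2],[0,0,-0.5],[0,0,-0.85],[0.3,0.3,-0.85],[0.6,0.6,-0.85],[1,1,-0.85],[1,1,-0.85],[1,1,-0.85]],"delta_rot":[[0,0,0],[0,0,0],[0,0,0],[0,0,0],[0,0,0],[0,0,0],[0,0,0],[0,0,0],[0,0,0],[0,0,0],[0,0,0]],"gripper":[0.3,0.4,0.5,0.5,0.5,0.5,0.5,0.5,0.5,0.5,0.5]}' 12
python3 - <<'E'
from ct import *
s=cams.get_image('side');t=cams.get_image('top');p,C,o=cur();print(p)
save(t,'tf.png');save(s,'sf.png')
P=[(box(np.array(c),1.7,12,32,z),col) for c in((580,80),(580,-12),(640,-105)) for z,col in((72,(0,0,255)),(8,(255,0,0)))]+[(box(np.array((631,-211)),1.7,4,30,106),(255,0,0))]
S=[(box(np.array((478,-422)),-6.7,30,55,12),(0,0,255)),(box(np.array((478,-422)),-6.7,5,55,136),(255,0,0)),(box(np.array((478,-422)),-6.7,5,55,44),(255,255,0))]
a=cv2.resize(ovl(s,P,(610,-60,40),75,55,5),(400,293));b=cv2.resize(ovl(t,P,(610,-60,40),75,55,5),(400,293))
c=cv2.resize(ovl(t,S,(477,-422,60),32,24,12),(400,300));d=cv2.resize(ovl(s,S,(477,-422,60),32,24,12),(400,300))
o=np.zeros((600,800,3),np.uint8);o[:293,:400]=a;o[:293,400:]=b;o[300:,:400]=c;o[300:,400:]=d;cv2.imwrite('pics/fin.png',o)
E
```

```text
t: 45.5
eef_pos: [306.0, -556.7, 232.9]
orientation: [-0.004, -0.662, 0.749, 0.003]
ft_force: [-0.2, 0.2, -0.4]
width: 0.501
grasp_force: 0.0
[ 308.7582109  -555.00107872  232.88201536]
```

View pics/fin.png

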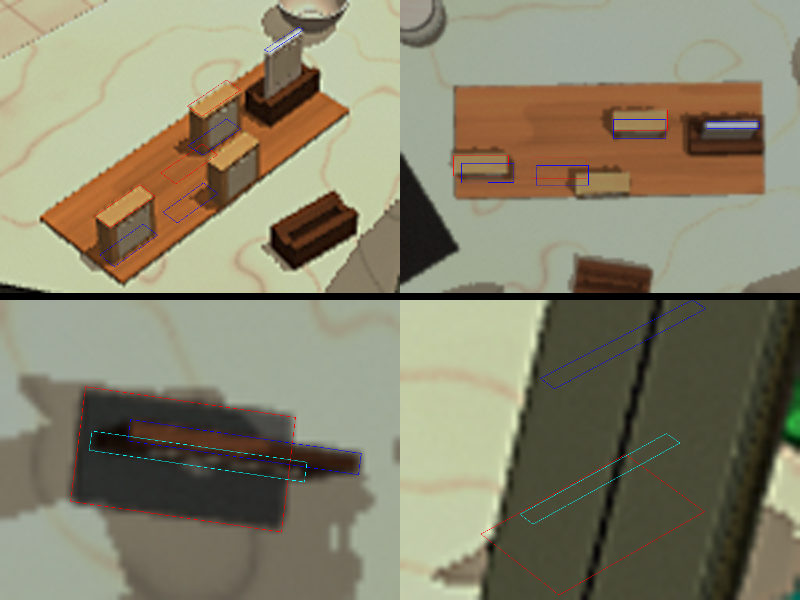

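The middle carton was knocked: in the top panel it now sits at about (603,184) instead of (563,175), still standing but near the board's edge. The sign is square, and the label and the other two cartons are in place. I'll measure numerically by silhouette fit.

```bash
cat > fit.py <<'E'
from ct import *
from scipy.optimize import minimize
def hull(p,c,yaw,z0=8,z1=72,sx=12,sy=32):
    pts=np.float32([proj(p,q) for z in(z0,z1) for q in box(np.array(c),yaw,sx,sy,z)])*8
    m=np.zeros((3200,5120),np.uint8) if 0 else None
    return cv2.convexHull(pts)
def iou(h,reg,off):
    m=np.zeros((reg.shape[0]*4,reg.shape[1]*4),np.uint8);cv2.fillPoly(m,[np.int32((h/8+.5-off)*4)],1)
    return (m&reg4(reg)).sum()/max(1,(m|reg4(reg)).sum())
def reg4(r): return cv2.resize(r,None,fx=4,fy=4,interpolation=cv2.INTER_NEAREST)
def fit(views,c0,yaw0=1.7):
    R=[]
    for p in views:
        x,y=proj(p,(*c0,40));best=None
        for l in('carton1_mid','carton2_mid','carton3_mid','carton4_mid'):
            for q in cams.trace(p,l):
                d=np.hypot(q['xy'][0]-x,q['xy'][1]-y)
                if d<12 and q['region'].sum()>40 and (best is None or q['conf']>best[0]): best=(q['conf'],q['region'])
        if best is not None:
            x0,y0=int(x)-40,int(y)-40;R.append((p,best[1][y0:y0+80,x0:x0+80].astype(np.uint8),np.array([x0,y0])))
    f=lambda v:-sum(iou(hull(p,v[:2],v[2]),r,o) for p,r,o in R)/max(1,len(R))
    r=minimize(f,[*c0,yaw0],method='Nelder-Mead',options=dict(initial_simplex=[[*c0,yaw0],[c0[0]+6,c0[1],yaw0],[c0[0],c0[1]+6,yaw0],[*c0,yaw0+8]],maxiter=120))
    return r.x.round(1),round(-r.fun,3),len(R)
E
python3 - <<'E'
from fit import *
s=cams.get_image('side');t=cams.get_image('top')
for c in((580,80),(569,-61),(640,-105)): print(c,'both',fit([t,s],c),'top',fit([t],c),'side',fit([s],c))
# board near edge in top view: orange mask along clear columns
H=cv2.cvtColor(t['pixels'],cv2.COLOR_RGB2HSV);m=(H[...,0]<16)&(H[...,1]>100)&(H[...,2]>60)
for y in(40,20,0,-20,-90,-150):
    u,v=proj(t,(560,y,8));col=np.where(m[140:200,int(round(u))])[0]+140
    print(y,at(t,(round(u),col.max()+.5),8).round(1),at(t,(round(u),col.min()-.5),8).round(1))
row=int(round(proj(t,(680,-50,8))[1]));c=np.where(m[row,230:380])[0]+230;print('ends',at(t,(c.min()-.5,row),8).round(1),at(t,(c.max()+.5,row),8).round(1))
E
```

```text
(580, 80) both (array([584.2,  79.3,   2.8]), np.float64(0.875), 2) top (array([584.9,  80. ,   3.4]), np.float64(0.91), 1) side (array([579.3,  80.9,   8. ]), np.float64(0.906), 1)
(569, -61) both (array([562.5, -62.7,   7.6]), np.float64(0.829), 2) top (array([565.6, -65.9,  -0.6]), np.float64(0.788), 1) side (array([560.5, -62.3,   6.5]), np.float64(0.944), 1)
(640, -105) both (array([ 640.3, -104.7,    1.7]), np.float64(0.91), 2) top (array([ 640.7, -105.4,    1.6]), np.float64(0.977), 1) side (array([ 636.2, -104.2,    2.4]), np.float64(0.907), 1)
40 [551.4  40.8   8. ] [687.1  46.    8. ]
20 [551.9  21.2   8. ] [691.   26.3   8. ]
0 [552.6  -1.6   8. ] [691.7   3.3   8. ]
-20 [553.2 -21.2   8. ] [692.3 -16.5   8. ]
-90 [584.8 -88.8   8. ] [694.3 -85.6   8. ]
-150 [ 560.2 -151.6    8. ] [ 699.5 -148.1    8. ]
ends [676.5 122.9   8. ] [ 687.6 -255.5    8. ]
```

The carton is overhanging the near edge (x ≈ 563 against an edge at about 555). I'll lift it by its thin direction from above, reset it, and afterwards redo the sign turn so the order holds.

```bash
python3 -c "
from h import *
go((564,-64,220),RT(94,0,1))"
```

```text
tcp [ 311.2 -554.2  233.8] -> [564. -64. 201.] linear [-3.442 -1.296  0.205] rot [-1.00e-03 -6.00e-03  1.97e+00] t 48.1
```

```bash
python3 -m handwheel '{"linear":[[-0.3,-0.1,0],[-0.6,-0.2,0],[-0.95,-0.36,0],[-0.95,-0.36,0],[-0.95,-0.36,0],[-0.95,-0.36,0],[-0.95,-0.36,0],[-0.95,-0.36,0],[-0.95,-0.36,0]],"delta_rot":[[0,0,-0.74],[0,0,-0.74],[0,0,-0.74],[0,0,-0.74],[0,0,-0.74],[0,0,-0.74],[0,0,-0.74],[0,0,-0.74],[0,0,-0.74]],"gripper":[0.5,0.5,0.5,0.5,0.5,0.5,0.5,0.5,0.5]}' 12
python3 -c "
from h import *
go((564,-64,220),RT(94,0,1));print(cur()[2]['joint_pos'])"
```

```text
t: 49.0
eef_pos: [381.4, -418.9, 233.3]
orientation: [0.001, 0.959, -0.285, -0.003]
ft_force: [-0.0, -1.5, 0.1]
width: 0.501
grasp_force: 0.0
tcp [ 381.4 -418.9  233.3] -> [564. -64. 201.] linear [-0.271 -2.648  0.206] rot [-0.002  0.005 -1.479] t 49.0
[-0.98143183  0.17064971  1.52575102 -0.00579288  1.44790891  1.16752591]
```

```bash
python3 -m handwheel '{"linear":[[0,-0.3,0],[0,-0.6,0],[-0.1,-1,0],[-0.1,-1,0],[-0.1,-1,0],[-0.1,-1,0],[-0.1,-1,0],[-0.1,-1,0],[-0.1,-1,0]],"delta_rot":[[0,0,-0.74],[0,0,-0.74],[0,0,-0.74],[0,0,-0.74],[0,0,-0.74],[0,0,-0.74],[0,0,-0.74],[0,0,-0.74],[0,0,-0.74]],"gripper":[0.5,0.5,0.5,0.5,0.5,0.5,0.5,0.5,0.5]}' 12
python3 -c "
from h import *
go((564,-64,220),RT(94,0,1))"
```

```text
t: 49.9
eef_pos: [450.7, -285.0, 232.8]
orientation: [-0.0, 0.965, 0.262, -0.003]
ft_force: [-0.1, -1.1, -0.6]
width: 0.496
grasp_force: 0.0
tcp [ 450.7 -285.   232.8] -> [564. -64. 201.] linear [ 1.399 -0.887  0.206] rot [-0.004  0.003 -0.74 ] t 49.9
```

```bash
python3 -m handwheel '{"linear":[[0.3,-0.2,0],[0.6,-0.4,0],[0.95,-0.6,0],[0.95,-0.6,0],[0.95,-0.6,0],[0.95,-0.6,0],[0.95,-0.6,0],[0.95,-0.6,0],[0.95,-0.6,0]],"delta_rot":[[0,0,-0.74],[0,0,-0.74],[0,0,-0.74],[0,0,-0.74],[0,0,-0.74],[0,0,-0.74],[0,0,-0.74],[0,0,-0.74],[0,0,-0.74]],"gripper":[0.5,0.5,0.5,0.5,0.5,0.5,0.5,0.5,0.5]}' 12
python3 - <<'E'
from fit import *
s=cams.get_image('side')
print(fit([s],(562,-62)),fit([s],(640,-105)),fit([s],(580,80)))
for q in cams.tip_of(s,'carton3_mid')[:3]:print(q['conf'],at(s,q['xy'],40))
go((564,-64,120),RT(94,0,1))
E
```

```text
t: 50.8
eef_pos: [527.7, -135.2, 232.1]
orientation: [-0.002, 0.682, 0.731, -0.002]
ft_force: [-1.0, -0.2, -0.8]
width: 0.496
grasp_force: 0.0
(array([558.9, -62.6,   9.4]), np.float64(0.92), 1) (array([ 635. , -103. ,    1.8]), np.float64(0.96), 1) (array([580.6,  81.1,   4.8]), np.float64(0.894), 1)
0.95 [569.71577692 -71.56638915  40.        ]
tcp [ 527.7 -135.2  232.1] -> [564. -64. 101.] linear [0.456 0.281 0.872] rot [-0.004  0.     0.001] t 51.5
```

```bash
python3 -m handwheel '{"linear":[[0.2,0.1,0],[0.45,0.28,0.1],[0.45,0.28,0.4],[0.45,0.28,0.7],[0.45,0.28,0.78],[0.45,0.28,0.78],[0.45,0.28,0.78]],"delta_rot":[[0,0,0],[0,0,0],[0,0,0],[0,0,0],[0,0,0],[0,0,0],[0,0,0]],"gripper":[0.58,0.58,0.58,0.58,0.58,0.58,0.58]}' 8
python3 -c "
from h import *
go((563,-63,56),RT(95,0,1))"
```

```text
t: 52.2
eef_pos: [565.4, -65.5, 116.6]
orientation: [-0.001, 0.681, 0.732, -0.002]
ft_force: [-0.1, 0.8, 0.6]
width: 0.582
grasp_force: 0.0
tcp [565.4 -65.5 116.6] -> [563. -63.  37.] linear [ 0.019 -0.013  0.531] rot [-0.002  0.001 -0.011] t 52.2
```

```bash
python3 -m handwheel '{"linear":[[0.02,-0.013,0.15],[0.02,-0.013,0.3],[0.02,-0.013,0.45],[0.02,-0.013,0.53],[0.02,-0.013,0.53],[0.02,-0.013,0.53],[0.02,-0.013,0.53],[0.02,-0.013,0.53],[0.02,-0.013,0.53],[0.02,-0.013,0.53],[0.02,-0.013,0.53]],"delta_rot":[[0,0,0],[0,0,0],[0,0,0],[0,0,0],[0,0,0],[0,0,0],[0,0,0],[0,0,0],[0,0,0],[0,0,0],[0,0,0]],"gripper":[0.58,0.58,0.58,0.58,0.5,0.4,0.3,0.2,0.2,0.2,0.2]}' 8
python3 -m handwheel '{"linear":[[0,0,0],[0,0,0],[0,0,-0.05],[0,0,-0.1],[0,0,-0.1]],"delta_rot":[[0,0,0],[0,0,0],[0,0,0],[0,0,0],[0,0,0]],"gripper":[0.15,0.15,0.15,0.15,0.15]}' 10
python3 -c "
from h import *
go((590,-25,70),RT(91.7,0,1))"
```

```text
t: 53.3
eef_pos: [562.7, -62.4, 36.7]
orientation: [-0.001, 0.681, 0.732, -0.002]
ft_force: [0.2, 0.6, 6.1]
width: 0.256
grasp_force: 8.0
t: 53.8
eef_pos: [562.1, -62.2, 51.3]
orientation: [-0.001, 0.681, 0.732, -0.002]
ft_force: [-1.0, -0.1, -0.3]
width: 0.257
grasp_force: 10.0
tcp [562.1 -62.2  51.3] -> [590. -25.  51.] linear [0.234 0.204 0.001] rot [-0.003  0.001  0.028] t 53.8
```

```bash
python3 -m handwheel '{"linear":[[0.1,0.1,0],[0.23,0.2,0],[0.23,0.2,0],[0.23,0.2,0.04],[0.23,0.2,0.07],[0.23,0.2,0.09],[0.23,0.2,0.105],[0.23,0.2,0.105]],"delta_rot":[[0,0,0.02],[0,0,0.028],[0,0,0.028],[0,0,0.028],[0,0,0.028],[0,0,0.028],[0,0,0.028],[0,0,0.028]],"gripper":[0.15,0.15,0.15,0.15,0.15,0.15,0.15,0.15]}' 10
```

```text
t: 54.6
eef_pos: [587.6, -26.2, 35.6]
orientation: [-0.003, 0.697, 0.717, -0.003]
ft_force: [-5.3, 0.7, 10.4]
width: 0.257
grasp_force: 10.0
```

```bash
python3 -m handwheel '{"linear":[[0,0,-0.005],[0,0,-0.005],[0,0,-0.005],[0,0,-0.005],[0,0,-0.2],[0,0,-0.5],[0,0,-0.85],[0,0,-1],[0,0,-1]],"delta_rot":[[0,0,0],[0,0,0],[0,0,0],[0,0,0],[0,0,0],[0,0,0],[0,0,0],[0,0,0],[0,0,0]],"gripper":[0.3,0.4,0.5,0.5,0.5,0.5,0.5,0.5,0.5]}' 10
python3 - <<'E'
from fit import *
s=cams.get_image('side')
for c in((580,80),(588,-26),(640,-105)): print(fit([s],c))
go((478.5,-423,230),RT(-97+.3,0,1));print(cur()[2]['joint_pos'])
E
```

```text
t: 55.5
eef_pos: [593.4, -26.1, 190.0]
orientation: [0.003, 0.696, 0.718, 0.001]
ft_force: [-0.9, -0.9, -0.5]
width: 0.498
grasp_force: 0.0
(array([580.5,  81.2,   5.1]), np.float64(0.916), 1)
(array([582.8, -26.1,   5.8]), np.float64(0.939), 1)
(array([ 634.7, -102.9,    0.8]), np.float64(0.859), 1)
tcp [589.6 -25.4 184. ] -> [ 478.5 -423.   211. ] linear [-2.627 -0.821 -0.173] rot [-1.000e-03 -7.000e-03 -1.997e+00] t 56.1
[-0.1885289   0.26081133  1.52060343 -0.00198826  1.36677559 -0.21795803]
```

```bash
python3 -m handwheel '{"linear":[[0,0,-0.17],[-0.3,-0.1,-0.17],[-0.6,-0.2,-0.17],[-0.95,-0.3,-0.17],[-0.95,-0.3,-0.17],[-0.95,-0.3,-0.17],[-0.95,-0.3,-0.17],[-0.95,-0.3,-0.17],[-0.95,-0.3,-0.17]],"delta_rot":[[0,0,0.74],[0,0,0.74],[0,0,0.74],[0,0,0.74],[0,0,0.74],[0,0,0.74],[0,0,0.74],[0,0,0.74],[0,0,0.74]],"gripper":[0.5,0.5,0.5,0.5,0.5,0.5,0.5,0.5,0.5]}' 12
python3 -c "
from h import *
go((478.5,-423,230),RT(-97+.3,0,1))"
```

```text
t: 57.05
eef_pos: [549.2, -169.3, 210.3]
orientation: [-0.0, 0.97, 0.243, -0.003]
ft_force: [0.6, 0.8, -0.7]
width: 0.5
grasp_force: 0.0
tcp [ 549.2 -169.3  210.3] -> [ 478.5 -423.   211. ] linear [-1.212  1.27  -0.   ] rot [0.003 0.004 1.452] t 57.0
```

```bash
python3 -m handwheel '{"linear":[[-0.3,0.3,0],[-0.6,0.6,0],[-0.8,0.84,0],[-0.8,0.84,0],[-0.8,0.84,0],[-0.8,0.84,0],[-0.8,0.84,0],[-0.8,0.84,0],[-0.8,0.84,0]],"delta_rot":[[0,0,0.73],[0,0,0.73],[0,0,0.73],[0,0,0.73],[0,0,0.73],[0,0,0.73],[0,0,0.73],[0,0,0.73],[0,0,0.73]],"gripper":[0.5,0.5,0.5,0.5,0.5,0.5,0.5,0.5,0.5]}' 12
python3 -c "
from h import *
go((478.5,-423,230),RT(-97+.3,0,1))"
```

```text
t: 57.95
eef_pos: [502.7, -336.8, 210.6]
orientation: [0.001, 0.955, -0.297, -0.003]
ft_force: [0.1, 0.8, 0.3]
width: 0.501
grasp_force: 0.0
tcp [ 502.7 -336.8  210.6] -> [ 478.5 -423.   211. ] linear [ 0.193  0.565 -0.001] rot [0.004 0.001 0.723] t 58.0
```

```bash
python3 -m handwheel '{"linear":[[0.1,0.3,0],[0.195,0.565,0],[0.195,0.565,0],[0.195,0.565,0],[0.195,0.565,0],[0.195,0.565,0],[0.195,0.565,0],[0.195,0.565,0],[0.195,0.565,0]],"delta_rot":[[0,0,0.723],[0,0,0.723],[0,0,0.723],[0,0,0.723],[0,0,0.723],[0,0,0.723],[0,0,0.723],[0,0,0.723],[0,0,0.723]],"gripper":[0.5,0.5,0.5,0.5,0.5,0.5,0.5,0.5,0.5]}' 12
python3 -c "
from h import *
cams.get_image('top')
go((478.7,-423,124),RT(-97+.3,0,1));print(cur()[2]['joint_pos'])"
```

```text
t: 58.85
eef_pos: [478.7, -423.1, 210.8]
orientation: [-0.003, -0.665, 0.747, 0.002]
ft_force: [0.2, 0.6, -0.5]
width: 0.5
grasp_force: 0.0
tcp [ 478.7 -423.1  210.8] -> [ 478.7 -423.   105. ] linear [-0.002 -0.004  0.706] rot [ 0.004 -0.001  0.001] t 58.9
[-0.8563223   0.33981775  1.36292327 -0.00532719  1.44242773  2.4015192 ]
```

Down, grip, and turn back.

```bash
python3 -m handwheel '{"linear":[[0,0,0.25],[0,0,0.5],[0,0,0.69],[0,0,0.705],[0,0,0.705],[0,0,0.705],[0,0,0.705],[0,0,0.705],[0,0,0.705],[0,0,0.705],[0,0,0.705]],"delta_rot":[[0,0,0],[0,0,0],[0,0,0],[0,0,0],[0,0,0],[0,0,0],[0,0,0],[0,0,0],[0,0,0],[0,0,0],[0,0,0]],"gripper":[0.5,0.5,0.5,0.4,0.25,0,0,0,0,0,0]}' 12
python3 -m handwheel '{"linear":[[0,0,0],[0,0,0],[0,0,0],[0,0,0],[0,0,0],[0,0,0],[0,0,0],[0,0,0],[0,0,0],[0,0,0]],"delta_rot":[[0,0,0],[0,0,-0.09],[0,0,-0.18],[0,0,-0.27],[0,0,-0.36],[0,0,-0.45],[0,0,-0.54],[0,0,-0.63],[0,0,-0.7],[0,0,-0.7]],"gripper":[0,0,0,0,0,0,0,0,0,0]}' 12
```

```text
t: 60.0
eef_pos: [479.2, -424.4, 107.2]
orientation: [-0.002, -0.664, 0.748, -0.0]
ft_force: [0.7, 0.6, 6.2]
width: 0.104
grasp_force: 12.0
t: 61.0
eef_pos: [480.0, -424.0, 107.2]
orientation: [0.002, 0.95, -0.313, -0.0]
ft_force: [1.9, 0.9, 6.1]
width: 0.108
grasp_force: 12.0
```

```bash
python3 -m handwheel '{"linear":[[0,0,0],[0,0,0],[0,0,0],[0,0,0],[0,0,0],[0,0,0],[0,0,0],[0,0,0],[0,0,0]],"delta_rot":[[0,0,-0.09],[0,0,-0.18],[0,0,-0.27],[0,0,-0.36],[0,0,-0.45],[0,0,-0.54],[0,0,-0.63],[0,0,-0.7],[0,0,-0.7]],"gripper":[0,0,0,0,0,0,0,0,0]}' 12
python3 -m handwheel '{"linear":[[0,0,0],[0,0,0],[0,0,0],[0,0,0],[0,0,0],[0,0,0],[0,0,0],[0,0,0],[0,0,0]],"delta_rot":[[0,0,-0.09],[0,0,-0.18],[0,0,-0.27],[0,0,-0.36],[0,0,-0.45],[0,0,-0.54],[0,0,-0.63],[0,0,-0.69],[0,0,-0.69]],"gripper":[0,0,0,0,0,0,0,0,0]}' 12
python3 - <<'E'
from fit import *
s=cams.get_image('side');t=cams.get_image('top')
for c in((580,80),(586,-26),(640,-105)): print('top',fit([t],c),'both',fit([t,s],c))
r=cams.tip_of(s,'label_mid')[:1]+cams.tip_of(t,'label_mid')[:1];print(r,proj(s,(631,-211,61)),proj(t,(631,-211,61)))
E
```

```text
t: 61.9
eef_pos: [480.1, -423.1, 107.2]
orientation: [0.0, 0.979, 0.205, -0.001]
ft_force: [2.4, 3.2, 5.3]
width: 0.102
grasp_force: 12.0
t: 62.8
eef_pos: [479.4, -422.6, 107.2]
orientation: [-0.001, 0.749, 0.662, -0.001]
ft_force: [1.0, 3.3, 7.2]
width: 0.105
grasp_force: 12.0
top (array([585. ,  79.9,   2.5]), np.float64(0.919), 1) both (array([584.3,  79.2,   2. ]), np.float64(0.857), 2)
top (array([586.1, -25.5,   1. ]), np.float64(0.943), 1) both (array([585.6, -26.4,   1.8]), np.float64(0.912), 2)
top (array([ 640.6, -103.8,    1.7]), np.float64(0.951), 1) both (array([ 6.401e+02, -1.059e+02, -3.000e-01]), np.float64(0.871), 2)
[{'xy': [320.1, 181.7], 'conf': 0.53}, {'xy': [352.4, 168.1], 'conf': 0.67}] [319.72320119 180.95314226] [352.04274017 168.93916049]
```

Everything is in place on the board. Now the final half turn.

```bash
python3 -m handwheel '{"linear":[[0,0,0],[0,0,0],[0,0,0],[0,0,0],[0,0,0],[0,0,0],[0,0,0],[0,0,0],[0,0,0]],"delta_rot":[[0,0,0.09],[0,0,0.18],[0,0,0.27],[0,0,0.36],[0,0,0.45],[0,0,0.54],[0,0,0.63],[0,0,0.7],[0,0,0.7]],"gripper":[0,0,0,0,0,0,0,0,0]}' 12
python3 -m handwheel '{"linear":[[0,0,0],[0,0,0],[0,0,0],[0,0,0],[0,0,0],[0,0,0],[0,0,0],[0,0,0],[0,0,0]],"delta_rot":[[0,0,0.09],[0,0,0.18],[0,0,0.27],[0,0,0.36],[0,0,0.45],[0,0,0.54],[0,0,0.63],[0,0,0.7],[0,0,0.7]],"gripper":[0,0,0,0,0,0,0,0,0]}' 12
python3 -m handwheel '{"linear":[[0,0,0],[0,0,0],[0,0,0],[0,0,0],[0,0,0],[0,0,0],[0,0,0],[0,0,0],[0,0,0],[0,0,0]],"delta_rot":[[0,0,0.09],[0,0,0.18],[0,0,0.27],[0,0,0.36],[0,0,0.45],[0,0,0.54],[0,0,0.63],[0,0,0.69],[0,0,0.69],[0,0,0.69]],"gripper":[0,0,0,0,0,0,0,0,0,0]}' 12
python3 - <<'E'
from h import *
p,C,o=cur();M=C.as_matrix();print(p,o['ft_force'],o['ft_torque'],'y heading',np.degrees(np.arctan2(M[1,1],M[0,1]))-180,o['joint_pos'])
E
```

```text
t: 65.7
eef_pos: [480.0, -423.1, 107.2]
orientation: [0.001, 0.981, 0.196, -0.001]
ft_force: [2.7, 3.2, 6.1]
width: 0.103
grasp_force: 12.0
t: 66.6
eef_pos: [480.0, -424.0, 107.1]
orientation: [0.002, 0.947, -0.322, -0.0]
ft_force: [2.9, 1.0, 5.5]
width: 0.102
grasp_force: 12.0
t: 67.6
eef_pos: [479.2, -424.3, 107.1]
orientation: [-0.002, -0.664, 0.748, -0.0]
ft_force: [0.9, 0.3, 6.1]
width: 0.102
grasp_force: 12.0
[ 479.17526517 -424.32453866  107.12844015] [0.87343595 0.2536338  6.05674172] [ 0.22789869 -0.39402606  0.01649295] y heading -6.7723210844624475 [-0.85730319  0.43094614  1.46133438 -0.00498457  1.2490377   2.40405893]
```

Release, lift clear, and check everything numerically, including the foot and panel angles.

```bash
python3 -m handwheel '{"linear":[[0,0,0],[0,0,0],[0,0,0],[0,0,-0.2],[0,0,-0.5],[0,0,-0.85],[0.3,0.3,-0.85],[0.6,0.6,-0.85],[1,1,-0.85],[1,1,-0.85],[1,1,-0.85]],"delta_rot":[[0,0,0],[0,0,0],[0,0,0],[0,0,0],[0,0,0],[0,0,0],[0,0,0],[0,0,0],[0,0,0],[0,0,0],[0,0,0]],"gripper":[0.3,0.4,0.5,0.5,0.5,0.5,0.5,0.5,0.5,0.5,0.5]}' 12
python3 - <<'E'
from fit import *
t=cams.get_image('top');s=cams.get_image('side')
for c in((580,80),(586,-26),(640,-105)): print('top',fit([t],c),'both',fit([t,s],c))
print([q['xy'] for p in(s,t) for q in cams.tip_of(p,'label_mid')[:1]],proj(s,(631,-211,61)),proj(t,(631,-211,61)))
for l,z in(('sign_top',136),('sign_foot',12)):
    for q in cams.trace(t,l):
        if np.hypot(*(np.array(q['xy'])-(418,219)))<15: print(l,q['conf'],rect(t,q,z))
# foot edges: grey near (south) and far edge lines; panel brown mask principal axis
H=cv2.cvtColor(t['pixels'],cv2.COLOR_RGB2HSV);sub=H[200:240,390:450]
br=((sub[...,0]<14)&(sub[...,1]>110)).astype(np.uint8)
n,lab,st,_=cv2.connectedComponentsWithStats(br);k=1+np.argmax(st[1:,4]);yy,xx=np.where(lab==k)
W=np.array([at(t,(x+390,y+200),136)[:2] for x,y in zip(xx,yy)]);u=np.linalg.svd(W-W.mean(0))[2][0];print('panel n',len(W),W.mean(0),np.degrees(np.arctan2(u[1],u[0]))%180-90)
g=cv2.cvtColor(t['pixels'],cv2.COLOR_RGB2GRAY)[200:245,390:450].astype(float)
E_=[]
for x in range(402,426):
    u0=proj(t,(447,at(t,(x,225),12)[1],12));c=g[:,x-390];r=np.arange(int(u0[1])-205,int(u0[1])-194)
    d=np.diff(c[r]);i=d.argmax();w=np.clip(d[max(0,i-1):i+2],0,None);E_.append(at(t,(x,200+r[0]+.5+(np.arange(max(0,i-1),max(0,i-1)+len(w))*w).sum()/w.sum()),12)[:2])
E_=np.array(E_);l=np.polyfit(E_[:,1],E_[:,0],1);print('foot near edge yaw',-np.degrees(np.arctan(l[0])),'resid',np.std(E_[:,0]-np.polyval(l,E_[:,1])))
E
```

```text
t: 68.7
eef_pos: [307.5, -557.1, 233.1]
orientation: [-0.003, -0.662, 0.749, 0.003]
ft_force: [0.2, 0.3, 0.6]
width: 0.502
grasp_force: 0.0
top (array([584.3,  81. ,   2.3]), np.float64(0.913), 1) both (array([583.4,  79.6,   3.5]), np.float64(0.896), 2)
top (array([587.1, -29. ,  -0.7]), np.float64(0.927), 1) both (array([587.1, -28.2,   0.8]), np.float64(0.862), 2)
top (array([ 640.8, -104.2,    3.1]), np.float64(0.937), 1) both (array([ 640.4, -105.8,    1.8]), np.float64(0.872), 2)
[[318.8, 180.9], [351.9, 169.1]] [319.72320119 180.95314226] [352.04274017 168.93916049]
sign_top 0.48 (array([ 474., -412.]), array([116.,  22.]), 81.6)
sign_top 0.48 (array([ 469., -409.]), array([133.,  57.]), 85.3)
sign_foot 0.61 (array([ 478., -431.]), array([125.,  60.]), 85.3)
panel n 143 [ 478.21506046 -408.73278709] -5.672340325961855
foot near edge yaw -4.8552328955040585 resid 0.41205966828561835
```

Run:
```python
from h import *
t=cams.get_image('top')
for name,I in(('start',cv2.imread('pics/t0.png')),('after1',cv2.imread('pics/tf.png')),('now',cv2.cvtColor(t['pixels'],cv2.COLOR_RGB2BGR))):
    sub=cv2.cvtColor(I,cv2.COLOR_BGR2HSV)[200:240,390:450]
    n,lab,st,_=cv2.connectedComponentsWithStats(((sub[...,0]<14)&(sub[...,1]>110)).astype(np.uint8));k=1+np.argmax(st[1:,4]);yy,xx=np.where(lab==k)
    W=np.array([at(t,(x+390,y+200),136)[:2] for x,y in zip(xx,yy)]);u=np.linalg.svd(W-W.mean(0))[2][0]
    print(name,len(W),W.mean(0).round(1),round(np.degrees(np.arctan2(u[1],u[0]))%180-90,2))
```

```text
start 137 [ 477.6 -411.5] -1.94
after1 140 [ 478.  -410.3] -5.83
now 149 [ 478.  -410.9] -5.88
```

Run:
```python
from h import *
t=cams.get_image('top')
def line(g,a,b,z,n=40):
    # edge points along the predicted segment a->b (world), searched +-9 mm across, sub-pixel gradient peak
    a,b=np.array(a),np.array(b);d=(b-a)/np.linalg.norm(b-a);nn=np.array([-d[1],d[0]]);P=[]
    for s in np.linspace(.08,.92,n):
        c=a+s*(b-a);off=np.arange(-9,9.1,.5);pts=np.float32([proj(t,(*(c+o*nn),z)) for o in off])
        v=cv2.remap(g,pts[:,:1],pts[:,1:],cv2.INTER_LINEAR)[:,0];v=np.abs(np.gradient(v));i=v.argmax()
        if v[i]>2: P.append(c+off[i]*nn)
    P=np.float32(P);l=cv2.fitLine(P,cv2.DIST_HUBER,0,.01,.01).ravel();r=np.abs((P-l[2:])@[-l[1],l[0]])
    return round(np.degrees(np.arctan2(l[1],l[0]))%90,2),round(float(np.median(r)),2),len(P)
a=np.radians(-6.5);R=np.array([[np.cos(a),-np.sin(a)],[np.sin(a),np.cos(a)]]);o=np.array((478,-422))
c=[R@q+o for q in((30,55),(30,-55),(-30,-55),(-30,55))]
for name,I in(('start',cv2.imread('pics/t0.png')),('after1',cv2.imread('pics/tf.png')),('now',cv2.cvtColor(t['pixels'],cv2.COLOR_RGB2BGR))):
    g=cv2.cvtColor(I,cv2.COLOR_BGR2GRAY).astype(np.float32)
    print(name,'far',line(g,c[0],c[1],12),'near',line(g,c[2],c[3],12),'left',line(g,c[3],c[0],12),'right',line(g,c[1],c[2],12))
```

```text
start far (np.float32(84.35), 0.9, 40) near (np.float32(85.08), 0.57, 40) left (np.float32(82.82), 0.53, 40) right (np.float32(85.36), 0.76, 33)
after1 far (np.float32(84.5), 0.81, 40) near (np.float32(85.43), 0.74, 40) left (np.float32(83.82), 0.59, 40) right (np.float32(83.51), 0.56, 34)
now far (np.float32(84.16), 0.84, 40) near (np.float32(85.32), 0.55, 40) left (np.float32(84.3), 0.53, 40) right (np.float32(83.57), 0.54, 34)
```

The foot's yaw is about −5.4° and the panel's is −6 to −6.8°, so it is square within about 1.5°. The cartons, the label and the sign are in place and the arm is clear, so I'm handing in.

```bash
python3 -c "
from h import *
print(env.hand_in())"
```

```text
the job is handed in; nothing more can be done
None
```

The job is handed in: the three cartons stand square on the board, the label is home in its holder, and the sign is half-turned to within about 1.5° of square. One carton was knocked aside near the time of my first sign turn, so I reset it, turned the sign back and made the half turn again; I don't know how the judge treats that first turn.

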